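# Find a pendant lamp's balance point and set its hanger clip

## Robot

A 6-joint arm with a two-finger parallel gripper is mounted at the origin on a cart in front of the work surface, level with it; the furniture and walls round the work are solid. World frame = base frame: x ahead of the robot, y to its left, z up, the work surface at z = 0. Lengths are in m, angles in rad, forces in N, time in s.
With the tool pointing down it reaches from about 0.35 to 0.975 m from the base axis. Payload 4.9 kg.
Tool frame: the origin (TCP) lies at the very end of the fingers, on their centre line; the grasp point (between the pads) lies 19 mm behind it (ctrl.grasp_offset is the distance from the TCP to the grasp point, in m); z points along the fingers, y is the line along which they close (so a half turn about z gives the same grasp; the last joint's range is limited). The gripper opens to 85 mm and grips with 20 to 120 N. Pads are 22 mm wide; open, the fingers measure 114 mm over their backs; the gripper's body (76 mm by 85 mm) begins 54 mm behind the grasp point. The pads swing forward as they close: fully open they stand 13 mm farther back than shut.
Start: joints at [1.172, 0.053, 1.613, -0, 1.476, -0.119], TCP at [0.173, 0.601, 0.208] pointing down, gripper open.
Joint ranges: [-3.01, 3.01], [-1.01, 2.22], [0.06, 2.58], [-1.02, 4.17], [0.09, 2.62], [-3.14, 3.14]. Speed limits (rad/s): [2.57, 2.57, 3.14, 3.14, 3.14, 3.14].

## Interface

Orientations are given as a rotation vector (axis times angle).
In Python, from station import ctrl, optics gives the robot as it stands.
- The arm moves only by the shell command python3 -m handwheel 'ROWS' [OPENING] [FORCE]. ROWS is JSON, a list of rows, each an object of numbers: "tx", "ty", "tz": the shift along the tool's x, y, z in mm; "roll": the turn about the tool's z in rad. A call has 1 to 12 rows; each row shifts and turns the commanded pose from where the row before left it, along the tool's axes as they then stand; what a row does not reach is not made up. A row lasts 1/12 s, in which the tool goes at most 41.7 mm and 7.16 degrees, less where a joint would pass 70% of its speed; a pose out of reach is approached as far as the arm can. A call with a gripper value outside its range is refused whole. OPENING is the finger opening in mm, from 0 to 85.4, set as the call begins (- or left out, the last holds). The fingers move at their own pace and stop on an object; FORCE is the grip in N (left out, the last holds). Time passes only in rows, so rows that do not move let the fingers close. It gives the time, the measured TCP pose, the force, the opening and the grip force at its end, in the units of the state.
- ctrl.get_obs(): the state, without advancing time (a new reading comes with each control period).
- optics.get_image(name): name is "scene" or "top"; returns (picture, depth): 420x560x3 uint8, red, green, blue; 420x560 float32, m along the optical axis (not along the pixel's ray), 0 where there is no reading.
- optics.camera_params(name): a dict with "mtx" (3x3 intrinsics, pixels), "k1" (the pictures are not rectified: a ray, as slopes to the right and down, at radius r is drawn at 1 + k1 r^2 times it, then the intrinsics apply), "extrinsics" (4x4, takes a point from camera to world coordinates). Camera axes: x right, y down, z forward; pixel columns grow to the right and rows downward; lengths in m; the calibration is good to about 2 mm. A picture is of the moment at which its call begins. camera_params takes no time and is no camera call.
- ctrl.finish_job(): hands the job in; it is judged then, once.
The state is a dict: "t": time; "q": joint angles; "dq": joint speeds; "effort": joint torques, N m; "tool_pos": TCP position; "tool_rot": TCP orientation; "contact_force": force on the tool from outside, world axes, zero at the start; "wrist_torque": the same for the moment, N m; "opening": finger opening in m; "grip_force": force on a finger pad.
Only numpy, scipy, OpenCV 4.12 (cv2) and the standard library are available. Lean on these libraries where they do the work, as an engineer would, in place of code of your own. Each camera call takes 0.05 s, during which the arm holds its last target. There are 200 camera calls.

## Task

This pendant lamp is to hang level from a single wire, so its balance point has to be found. Lay the lamp, diffuser down, squarely across the narrow steel edge clamped in the drill vice and shift it along until it stays level by itself, clear of the jaws, then let go and seat the hanger clip fully down over the top of the lamp, right above the edge, so that lamp and clip stay balanced there. Set the lamp down gently and do not press it hard onto the edge, and leave the other things on the bench alone.

Things in the scene. Friction and masses are not known exactly. Their poses are not given: they have to be found in the camera images.
- lamp: straight closed aluminium lamp 300 mm long (x), 26 wide (y), 30 high (z), white diffuser strip on its underside, 10 mm cable gland on its +x end; starts diffuser down on the bench. About 0.45 kg. Origin: middle of its underside, z up. Half its weight is a driver fixed unseen inside: the balance point is anywhere up to 33 mm either side of the middle.
- vice: blue drill vice 152x85x51 mm, fixed to the bench. Origin under it; its x runs from the screw handle (at -76 mm, bar 60 mm wide, 32 mm up) to the fixed jaw end (+76 mm). Jaws 76 mm wide along y, tops 49 mm (handle side) and 51 mm up, span x = +1 to +72 mm and hold the ridge bar upright between them.
- edge (a point): middle of the narrow flat on top of the steel ridge bar in the vice: the fulcrum, 55 mm above the bench. The flat is 8 mm wide (x) and 64 mm long (y); x points across the edge, along the vice's x, z up. A lamp laid across it (along this x or -x) stays level only with its balance point over the flat; else it tips 7 to 10 degrees onto a jaw. Let go while aslant, it may rock for seconds.
- clip: loose steel hanger clip, 0.06 kg: upside-down U 26 mm long (x), 42 mm over the lips (y), 32 mm clear between its 18 mm legs, open along x, to drop over the lamp's width. Grip its square 13x13 mm cable gripper, 24 to 48 mm up (flats across x and y; nose to 54). Origin: middle between leg tips, z up. Seated, its origin is 13.5 mm above the lamp's underside.
- jig_top (a point): top of the raised red lever of the test jig, fixed, 230 mm above the bench: the highest point of the jig, whose white 160x220 mm base plate lies between the clip and the vice, from this lever towards the robot; carry things over or round it
- spare_driver: spare driver: grey finned metal block 97x58x66 mm, loose, origin under its centre; leave alone
- tub: yellow round tub of small hardware, 68 mm across, 36 mm high, loose, origin under its centre; leave alone
- marker_pen: marker pen 135 mm long, 17 mm thick, lying loose, its length along its y; leave alone
- screwdriver: screwdriver with blue handle, 160 mm long, 25 mm thick, lying loose, its length along its y; leave alone
Not all that is in view belongs to the job. Of the things that look like the clip, the smallest one is meant.

How it is judged:
By the outcome, as a careful person would: the job done as asked, in the order asked, and still so for the second after the job is handed in, with the robot touching nothing.
It also fails if it takes over 72 s, if anything falls off the work surface, if the arm or the gripper's body presses on something with over 40 N, if the wrist force passes 120 N, or if a joint passes its speed limit or range.

## Working session

There is one attempt and no reset: what is moved stays moved. The work goes in short steps, Python scripts to look and compute and a shell command to move; the robot and the scene stay as the last step left them, time stands still between calls to the robot, and variables do not carry over. Pictures are saved under pics/ and viewed, at most 10 in all, crops included, and the job is handed in when it is done.

```bash
ls; mkdir -p pics
cat > h.py <<'E'
import numpy as np, cv2
from station import ctrl, optics
def grab(n,f=None):
    p,d=optics.get_image(n)
    if f: cv2.imwrite('pics/'+f,cv2.cvtColor(p,cv2.COLOR_RGB2BGR))
    return p,d
def und(n,uv):
    c=optics.camera_params(n);K=np.array(c['mtx']);uv=np.atleast_2d(uv).astype(float)
    return cv2.undistortPoints(uv.reshape(-1,1,2),K,np.array([c['k1'],0,0,0.])).reshape(-1,2) if 'k1' in c else None
def ray(n,uv,z):
    "points at height z along pixel rays"
    T=np.array(optics.camera_params(n)['extrinsics']);d=np.c_[und(n,uv),np.ones(len(np.atleast_2d(uv)))]@T[:3,:3].T
    return T[:3,3]+d*((z-T[2,3])/d[:,2])[:,None]
def cloud(n,d):
    v,u=np.mgrid[:420,:560];uv=np.c_[u.ravel(),v.ravel()]
    T=np.array(optics.camera_params(n)['extrinsics']);r=np.c_[und(n,uv),np.ones(len(uv))]*d.reshape(-1,1)
    P=r@T[:3,:3].T+T[:3,3];P[d.ravel()==0]=np.nan
    return P.reshape(420,560,3)
E
python3 - <<'E'
from h import *
for n in('scene','top'):
    p,d=grab(n,n+'0.png');np.savez('pics/'+n+'0.npz',p=p,d=d)
    c=optics.camera_params(n);print(n,np.round(c['extrinsics'],3).tolist(),c['k1'],np.round(c['mtx'],1).tolist())
print(ctrl.get_obs(), ctrl.grasp_offset)
E
```

```text
pics
scene [[-0.849, -0.401, 0.346, 0.1], [-0.529, 0.632, -0.567, 0.569], [0.009, -0.664, -0.748, 1.112], [0.0, 0.0, 0.0, 1.0]] 0.03314928534619907 [[474.2, 0.0, 281.9], [0.0, 474.2, 212.7], [0.0, 0.0, 1.0]]
top [[0.021, -0.983, 0.18, 0.301], [-1.0, -0.022, -0.005, -0.133], [0.008, -0.18, -0.984, 1.332], [0.0, 0.0, 0.0, 1.0]] 0.018463031515909716 [[402.6, 0.0, 277.5], [0.0, 402.6, 210.8], [0.0, 0.0, 1.0]]
{'t': 0.1, 'q': array([ 1.17197786e+00,  5.33056801e-02,  1.61417713e+00,  2.76283880e-05,
        1.47598006e+00, -1.18989402e-01]), 'dq': array([-9.82318745e-05, -2.74093022e-03, -3.05665435e-03,  1.75397373e-03,
        9.84727288e-04,  7.88029914e-04]), 'effort': array([ 2.04642021e-06, -3.94904959e+01, -3.71363211e+01, -1.43262428e-04,
        3.90848887e-03,  9.83761083e-06]), 'tool_pos': array([0.17236635, 0.60012764, 0.20656458]), 'tool_rot': array([-4.38055199e-01, -3.11039046e+00,  2.82829651e-03]), 'contact_force': array([ 0.42773332, -0.45884878,  0.52287314]), 'wrist_torque': array([0.00896514, 0.01591779, 0.04193008]), 'grip_force': 0.0, 'opening': 0.08544359690191773} 0.0187
```

View pics/scene0.png

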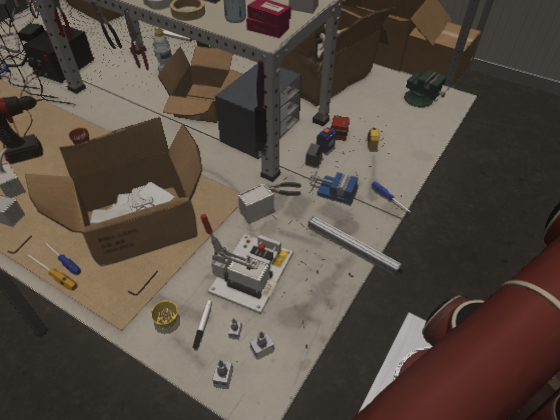

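View pics/top0.png

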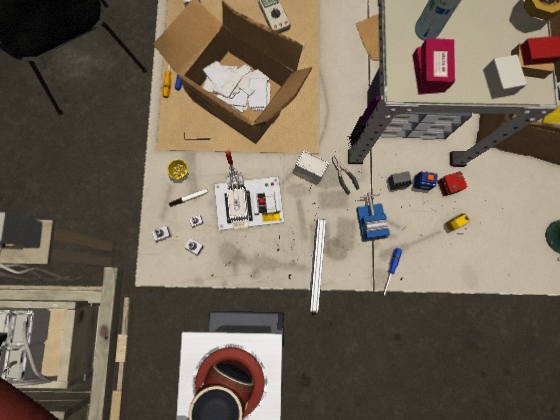

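Scene view: the lamp runs from (312,220) to (400,268), the blue vice is at (340,186) and three clips are at (234,327), (262,344) and (222,373). Top view: the lamp is at (318,265), the vice at (372,220) with its handle up (+x), and the smallest clip at about (196,221). I'll enlarge these areas.

Run:
```python
from h import *
t=cv2.imread('pics/top0.png');s=cv2.imread('pics/scene0.png')
f=lambda im,x,y,w,h,k:cv2.resize(im[y:y+h,x:x+w],None,fx=k,fy=k,interpolation=cv2.INTER_CUBIC)
A=f(t,300,185,100,130,4.6)[:600]  #460x598
A=cv2.resize(A,(400,520))  #k=4
B=f(t,145,205,66,52,6) # 396x312
C=f(s,300,165,66,40,6)[:208] 
C=cv2.resize(C,(396,208),interpolation=cv2.INTER_CUBIC)
cv2.imwrite('pics/z1.png',np.hstack([A,np.vstack([B,C])]))
for n in('top','scene'):
    z=np.load(f'pics/{n}0.npz');P=cloud(n,z['d']);np.save(f'pics/{n}P.npy',P)
P=np.load('pics/topP.npy')
for uv in [(318,225),(318,265),(313,305),(196,221),(161,234),(194,246),(372,230),(372,212),(368,203),(230,157),(311,165),(340,280),(178,169)]: print(uv,np.round(P[uv[1],uv[0]],3))
```

```text
(318, 225) [ 0.494 -0.273  0.03 ]
(318, 265) [ 0.365 -0.274  0.028]
(313, 305) [ 0.239 -0.257  0.036]
(196, 221) [0.498 0.125 0.033]
(161, 234) [0.453 0.234 0.037]
(194, 246) [0.415 0.124 0.047]
(372, 230) [ 0.479 -0.444  0.05 ]
(372, 212) [ 0.539 -0.447  0.043]
(368, 203) [ 0.578 -0.445  0.001]
(230, 157) [0.66  0.002 0.213]
(311, 165) [ 0.689 -0.246  0.058]
(340, 280) [ 0.319 -0.349 -0.004]
(178, 169) [0.681 0.202 0.003]
```

View pics/z1.png

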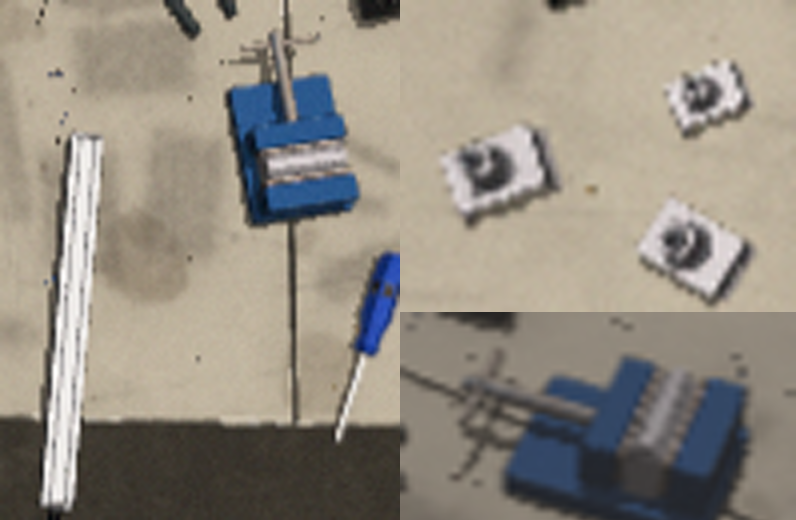

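The zoom shows the vice handle up (+x), jaws with the bright ridge at top pixel ≈(376,225), the lamp's gland at its near (robot-side) end, and the smallest clip at ≈(263,221). In crop terms it is the upper-right one, at top pixel ≈(196,221). Next: precise measurement.

Run:
```python
from h import *
z=np.load('pics/top0.npz');p=z['p'];P=np.load('pics/topP.npy');hsv=cv2.cvtColor(p,cv2.COLOR_RGB2HSV)
def box(m,name,z,n='top'):
    c=max(cv2.findContours(m.astype(np.uint8),0,2)[0],key=cv2.contourArea)
    r=cv2.minAreaRect(ray(n,c.reshape(-1,2),z)[:,:2].astype(np.float32)*1000)
    print(name,np.round(r[0],1),np.round(r[1],1),round(r[2],2),len(c));return c
v,u=np.mgrid[:420,:560]
S=hsv[...,1];V=hsv[...,2]
box((V>150)&(S<40)&(u>300)&(u<335)&(v>212)&(v<318),'lamp bright',.03)
blue=(hsv[...,0]>95)&(hsv[...,0]<125)&(S>90)&(u>350)&(u<392)&(v>195)&(v<245)
box(blue,'vice',.02)
box(blue&(P[...,2]>.044),'jaws',.05)
r=(S<60)&(V>110)&(u>362)&(u<390)&(v>217)&(v<232)
box(r,'ridge',.055)
for a,b,w in((196,221,9),(161,234,12),(194,246,12)):
    m=(abs(u-a)<w)&(abs(v-b)<w)
    top=m&(V>165)&(S<35)
    box(m&(P[...,2]>.008),'clip',.02);box(top,'clipbright',.02)
    print(np.nanmax(P[m][:,2]))
print('V row ridge',V[216:236,374:378].mean(1).astype(int),S[216:236,374:378].mean(1).astype(int),np.round(P[216:236,376,:],3)[:,[0,2]].tolist())
print(V[210:232,186:208])
```

```text
lamp bright [ 370.2 -273.1] [ 26.4 298.2] 85.45 45
vice [ 511.  -455.2] [112.7  90.1] 9.83 71
jaws [ 470.4 -460.8] [20.2 74.8] 10.05 19
ridge [ 498.2 -461.3] [73.9 42.2] 88.67 31
clip [502.8 128.6] [26.9 38.3] 23.72 25
clipbright [506.9 123.1] [25.7 20.4] 28.98 21
0.06391549649438666
clip [459.5 239.3] [35.7 53.9] 21.39 31
clipbright [459.6 243.7] [33.7 49.6] 22.31 44
0.08119337523691894
clip [418.5 130.6] [53.9 34. ] 60.66 33
clipbright [420.  133.2] [48.6 34. ] 60.66 39
0.07769438007114049
V row ridge [141 141 143 144 104 158 148 164 208 217 166 131 131 126 135 142 141 142
 141 142] [176 179 174 174 151  29  25  11  11   9  13  12  25  33 120 178 178 175
 173 177] [[0.525, 0.048], [0.522, 0.047], [0.519, 0.047], [0.515, 0.053], [0.512, 0.048], [0.51, 0.044], [0.506, 0.048], [0.502, 0.05], [0.498, 0.055], [0.494, 0.057], [0.492, 0.049], [0.489, 0.049], [0.486, 0.048], [0.483, 0.049], [0.479, 0.05], [0.477, 0.045], [0.473, 0.05], [0.469, 0.053], [0.466, 0.052], [0.463, 0.051]]
[[194 196 195 196 197 195 195 190 191 193 192 190 194 193 194 195 195 195
  192 196 197 195]
 [194 192 194 1
[... 1238 characters left out ...]
6 157 127  96 105 107 167 184
  181 184 178 178]
 [187 192 191 191 184 134 224 171 141 154 106 109 113 177 175 176 189 187
  184 181 180 180]
 [187 191 189 192 190 165 135 103 103 112 176 178 177 195 192 190 188 189
  189 186 187 184]
 [186 187 191 192 192 183  90 101 114 177 194 197 194 191 191 193 186 188
  187 188 186 187]
 [190 190 189 189 189 189 169 172 177 195 195 195 193 191 191 190 187 183
  186 184 192 187]
 [195 190 190 190 185 184 183 188 183 187 187 185 188 189 189 190 186 186
  187 188 190 191]
 [193 192 192 194 190 192 189 186 182 186 184 185 185 184 186 187 186 184
  187 188 189 193]
 [192 194 193 194 194 190 189 189 186 192 191 188 185 186 186 189 188 184
  186 189 189 186]]
```

Run:
```python
from h import *
for n,(u0,u1,v0,v1) in (('top',(362,392,217,233)),('scene',(325,360,172,200))):
    z=np.load(f'pics/{n}0.npz');p=z['p'];V=p.max(2).astype(int);S=cv2.cvtColor(p,cv2.COLOR_RGB2HSV)[...,1]
    print(n);
    for r in range(v0,v1): print(r,V[r,u0:u1])
z=np.load('pics/top0.npz');p=z['p'];V=p.max(2).astype(int);S=cv2.cvtColor(p,cv2.COLOR_RGB2HSV)[...,1]
v,u=np.mgrid[:420,:560];m=(V>190)&(S<40)&(u>362)&(u<392)&(v>217)&(v<233)
q=ray('top',np.c_[u[m],v[m]],.055)[:,:2]*1000
print(len(q),cv2.minAreaRect(q.astype(np.float32)),q.mean(0),cv2.fitLine(q.astype(np.float32),2,0,.1,.1).ravel())
```

```text
top
217 [105 101 136 136 146 142 143 146 144 141 140 142 143 141 141 140 144 140
 142 141 141 142 139 144 106 175 187 183 187 188]
218 [ 57  84 144 144 141 143 143 141 140 138 140 139 146 143 141 142 142 141
 139 141 142 145 142 131 104 173 182 182 186 184]
219 [ 40  59 138 144 142 140 143 138 142 141 138 142 142 146 146 143 137 132
 128 122  95  88  95  96 145 168 173 179 181 180]
220 [ 43  41 132 145 141 139 146 141 141 139 134 127 122  99  96 102  99 110
 169 178 165 166 140 118 132 160 164 168 177 178]
221 [ 38  35 122 136 130 128 116 102  94  97 121 120 157 163 171 144 102 130
 137 141 158 165 150 145 153 163 162 166 168 168]
222 [ 40  33  59  94 111 156 176 165 120 124 120 107 132 140 167 153 138 147
 136 149 169 173 151 172 183 165 160 159 158 154]
223 [ 52  35  34  90  89 126 148 162 145 149 140 131 152 155 174 177 175 199
 201 204 206 206 200 206 193 172 168 162 154 156]
224 [ 68  55  46  70  92 138 158 173 177 178 199 202 207 206 210 211 210 213
 215 214 211 214 215 198 188 179 177 170 162 155]
225 [ 77  68  52  61  89 201 207 212 211 211 218 220 219 220 217 214 196 174
 18
[... 4555 characters left out ...]
  46  45  46  46  45  45  48  54  51  62 112 135 130 128 128]
197 [ 59  50  48  45  44  45  46  48  49  50  53  68  84  91  95  77  57  57
  55  48  45  45  44  45  45  46  52  53  50  67 113 135 131 128 128]
198 [121  92  64  63  59  49  45  44  45  46  48  50  56  61  72  81  87  94
  77  56  55  50  48  47  45  46  54  53  53  61  77 112 132 130 129]
199 [133 127 121 120  96  70  69  64  52  47  45  45  46  47  50  54  60  70
  78  69  59  57  56  54  51  54  54  54 101 120  94  75  77 100 124]
39 ((497.0708312988281, -457.91595458984375), (5.920373916625977, 62.155765533447266), 9.453059196472168) [ 496.83406508 -457.24540322] [ 1.5882194e-01 -9.8730725e-01  4.9683408e+02 -4.5724539e+02]
```

```bash
cat >> h.py <<'E'
def theta(o): 
    R=cv2.Rodrigues(np.array(o['tool_rot']))[0]; return np.arctan2(R[1,0],R[0,0]),R
def togo(xyz,th=None):
    "mm in tool axes from the measured pose; roll needed"
    o=ctrl.get_obs();t,R=theta(o);d=(np.array(xyz)-o['tool_pos'])*1000
    print('t',round(o['t'],2),'tcp',np.round(o['tool_pos']*1000,1),'th',round(np.degrees(t),2),'togo tool',np.round(R.T@d,1),
      'roll',None if th is None else round((t-np.radians(th)+np.pi)%(2*np.pi)-np.pi,3))
E
python3 - <<'E'
from h import *
z=np.load('pics/scene0.npz');p=z['p'];V=p.max(2).astype(int)
v,u=np.mgrid[:420,:560];m=(V>128)&(u>337)&(u<347)&(v>=175)&(v<=186)&(u+ .45*(v-175)>343.5)
q=ray('scene',np.c_[u[m],v[m]],.055)[:,:2]*1000
print(m.sum(),cv2.minAreaRect(q.astype(np.float32)),q.mean(0))
hsv=cv2.cvtColor(p,cv2.COLOR_RGB2HSV)
print(np.round(ray('scene',[(312,220),(400,266)],.02)*1000))
togo([.40,.12,.30],175.5);togo([.370,-.273,.15],175.5)
E
```

```text
28 ((496.5213623046875, -451.6649169921875), (7.093519687652588, 54.78649139404297), 11.772100448608398) [ 496.23204177 -450.93505325]
[[ 512. -282.   20.]
 [ 220. -266.   20.]]
t 0.1 tcp [172.4 600.1 206.6] th 163.97 togo tool [-351.4 -398.8  -92.8] roll -0.201
t 0.1 tcp [172.4 600.1 206.6] th 163.97 togo tool [-431.1 -784.5   57.9] roll -0.201
```

```bash
python3 -m handwheel '[{"tx":-23,"ty":-27,"tz":-8},{"tx":-23,"ty":-27,"tz":-8},{"tx":-23,"ty":-27,"tz":-8},{"tx":-23,"ty":-27,"tz":-8},{"tx":-23,"ty":-27,"tz":-8},{"tx":-23,"ty":-27,"tz":-8},{"tx":-23,"ty":-27,"tz":-8},{"tx":-23,"ty":-27,"tz":-8},{"tx":-23,"ty":-27,"tz":-8},{"tx":-23,"ty":-27,"tz":-8},{"tx":-23,"ty":-27,"tz":-8},{"tx":-23,"ty":-27,"tz":-8}]'
python3 -m handwheel '[{"tx":-22,"ty":-27},{"tx":-22,"ty":-27},{"tx":-22,"ty":-27},{"roll":-0.1},{"roll":-0.1},{}]'
python3 -c "
from h import *
togo([.370,-.273,.10],175.45)"
```

```text
t 0.1 tcp [172.4 600.1 206.6] th 163.97 togo tool [-431.1 -784.4  107.9] roll -0.2$[0]: bad value
$[0]: bad value
```

```bash
python3 -m handwheel '[{"tx":-22.0,"ty":-27.0,"tz":-8.0,"roll":0.0}]'; python3 -m handwheel '[{"tx":-22,"ty":-27,"tz":-8,"roll":0}]' ; python3 -m handwheel --help
```

```text
t: 0.18
tool_pos: [0.1843, 0.5697, 0.2121]
tool_rot: [-0.432, -3.109, 0.006]
contact_force: [0.9, -2.0, 1.2]
opening: 0.0854
grip_force: 0.0
t: 0.27
tool_pos: [0.1993, 0.5357, 0.2217]
tool_rot: [-0.434, -3.11, 0.006]
contact_force: [0.1, -0.5, -0.0]
opening: 0.0854
grip_force: 0.0invalid input: not JSON, or not a number
```

```bash
python3 -m handwheel '[{"tx":-23,"ty":-27,"tz":-8,"roll":0},{"tx":-23,"ty":-27,"tz":-8,"roll":0},{"tx":-23,"ty":-27,"tz":-8,"roll":0},{"tx":-23,"ty":-27,"tz":-8,"roll":0},{"tx":-23,"ty":-27,"tz":-8,"roll":0},{"tx":-23,"ty":-27,"tz":-8,"roll":0},{"tx":-23,"ty":-27,"tz":-8,"roll":0},{"tx":-23,"ty":-27,"tz":-8,"roll":0},{"tx":-23,"ty":-27,"tz":-8,"roll":0},{"tx":-23,"ty":-27,"tz":-8,"roll":0},{"tx":-23,"ty":-27,"tz":0,"roll":0},{"tx":-23,"ty":-27,"tz":0,"roll":0}]'
python3 -m handwheel '[{"tx":-22,"ty":-27,"tz":0,"roll":0},{"tx":0,"ty":0,"tz":0,"roll":-0.1},{"tx":0,"ty":0,"tz":0,"roll":-0.1},{"tx":0,"ty":0,"tz":0,"roll":0}]'
python3 -c "
from h import *
togo([.370,-.273,.10],175.45)"
```

```text
t: 1.27
tool_pos: [0.3761, 0.1474, 0.3042]
tool_rot: [0.438, 3.11, 0.001]
contact_force: [0.6, -0.5, 0.9]
opening: 0.0856
grip_force: 0.0
t: 1.6
tool_pos: [0.3895, 0.1161, 0.3032]
tool_rot: [-0.126, -3.138, 0.0]
contact_force: [0.0, 0.0, 0.5]
opening: 0.0856
grip_force: 0.0
t 1.6 tcp [389.5 116.1 303.2] th 175.4 togo tool [ -12.  -389.4  203.2] roll -0.001
```

```bash
python3 -m handwheel '[{"tx":-1,"ty":-32,"tz":0,"roll":0},{"tx":-1,"ty":-32,"tz":0,"roll":0},{"tx":-1,"ty":-32,"tz":0,"roll":0},{"tx":-1,"ty":-33,"tz":0,"roll":0},{"tx":-1,"ty":-33,"tz":0,"roll":0},{"tx":-1,"ty":-33,"tz":0,"roll":0},{"tx":-1,"ty":-33,"tz":0,"roll":0},{"tx":-1,"ty":-33,"tz":0,"roll":0},{"tx":-1,"ty":-33,"tz":10,"roll":0},{"tx":-1,"ty":-32,"tz":20,"roll":0},{"tx":-1,"ty":-32,"tz":20,"roll":0},{"tx":-1,"ty":-32,"tz":20,"roll":0}]' 60
python3 -m handwheel '[{"tx":0,"ty":0,"tz":33,"roll":0},{"tx":0,"ty":0,"tz":33,"roll":0},{"tx":0,"ty":0,"tz":33,"roll":0},{"tx":0,"ty":0,"tz":33,"roll":0},{"tx":0,"ty":0,"tz":0,"roll":0},{"tx":0,"ty":0,"tz":0,"roll":0}]' 60
python3 -c "
from h import *
togo([.370,-.273,.005],175.45);o=ctrl.get_obs();print(o['contact_force'],o['wrist_torque'])
grab('top','t1.png')
o=ctrl.get_obs();print(o['contact_force'],o['wrist_torque'])"
```

```text
t: 2.6
tool_pos: [0.3702, -0.274, 0.233]
tool_rot: [0.129, 3.138, -0.001]
contact_force: [1.3, 1.0, -0.4]
opening: 0.0603
grip_force: 0.0
t: 3.1
tool_pos: [0.3693, -0.2711, 0.1]
tool_rot: [-0.126, -3.135, -0.005]
contact_force: [0.6, -1.1, 0.5]
opening: 0.0601
grip_force: 0.0
t 3.1 tcp [ 369.3 -271.1  100. ] th 175.39 togo tool [-1.2 -2.1 94.9] roll -0.001
[ 0.64746333 -1.13117043  0.45223052] [-0.00956957 -0.02498319 -0.04209384]
[ 0.29125748 -0.51008338  0.8309189 ] [0.00108576 0.00700794 0.00415387]
```

```bash
python3 -m handwheel '[{"tx":-1,"ty":-1,"tz":30,"roll":0},{"tx":0,"ty":0,"tz":30,"roll":0},{"tx":0,"ty":0,"tz":20,"roll":0},{"tx":0,"ty":0,"tz":13,"roll":0},{"tx":0,"ty":0,"tz":0,"roll":0},{"tx":0,"ty":0,"tz":0,"roll":0}]' 60
python3 -m handwheel '[{"tx":0,"ty":0,"tz":0,"roll":0},{"tx":0,"ty":0,"tz":0,"roll":0},{"tx":0,"ty":0,"tz":0,"roll":0},{"tx":0,"ty":0,"tz":0,"roll":0},{"tx":0,"ty":0,"tz":0,"roll":0},{"tx":0,"ty":0,"tz":0,"roll":0}]' 15 50
```

```text
t: 3.65
tool_pos: [0.3727, -0.275, 0.0109]
tool_rot: [0.125, 3.137, -0.003]
contact_force: [-0.1, 0.1, -0.6]
opening: 0.0598
grip_force: 0.0
t: 4.15
tool_pos: [0.3713, -0.2739, 0.009]
tool_rot: [0.125, 3.139, -0.001]
contact_force: [0.1, -0.1, -0.5]
opening: 0.0151
grip_force: 0.0
```

```bash
python3 -c "
from h import *
p,d=grab('top');q,e=grab('scene')
a=cv2.resize(p[185:325,255:375],(480,560));b=cv2.resize(q[170:310,270:350+20],(400,560))[:, :320]
b=cv2.resize(q[170:310,290:430],None,fx=2.2,fy=2.2)
c=np.zeros((560,308,3),np.uint8);c[:308]=b
cv2.imwrite('pics/z2.png',np.hstack([a,c])[...,::-1])"
```

```text
(no output)
```

View pics/z2.png

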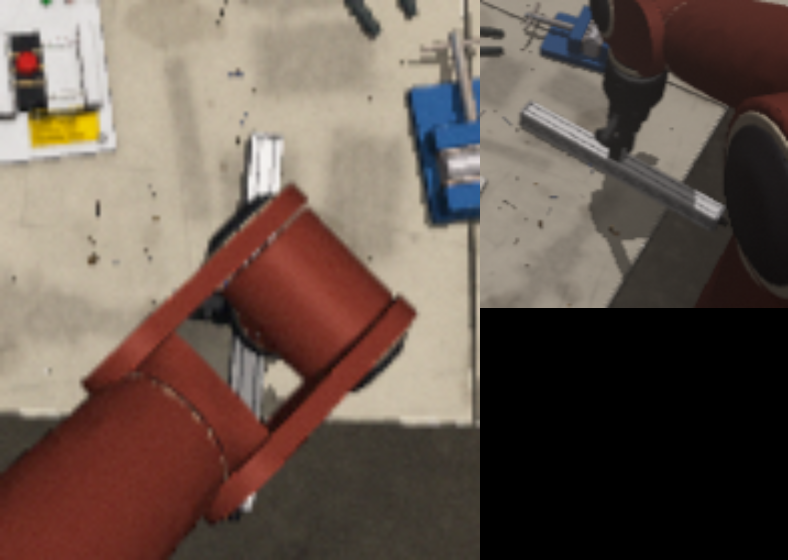

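The picture shows the hand at the lamp's middle, but it isn't clear where the fingers are, so I'll look closer.

```bash
python3 -c "
from h import *
q,e=grab('scene');cv2.imwrite('pics/z3.png',cv2.resize(q[190:260,310:410],None,fx=8,fy=8,interpolation=cv2.INTER_CUBIC)[...,::-1])
P=cloud('scene',e)
m=(abs(P[...,0]-.371)<.1)&(abs(P[...,1]+.274)<.05)&(P[...,2]>.033)&(P[...,2]<.06)
print(np.round(P[m]*1000).astype(int)[::3][:60].tolist())
o=ctrl.get_obs();print(o['opening'],o['grip_force'],o['contact_force'],o['q'])"
```

```text
[[450, -280, 33], [458, -264, 35], [362, -279, 59], [358, -280, 56], [358, -282, 50], [358, -282, 45], [362, -280, 40], [380, -254, 50], [361, -259, 58], [357, -284, 34], [373, -252, 53], [361, -259, 53], [375, -253, 46], [366, -251, 54], [361, -262, 45], [374, -249, 47], [366, -251, 49], [361, -265, 38], [368, -251, 43], [361, -258, 41], [361, -260, 34], [348, -257, 36], [273, -264, 35]]
0.014842700612755125 0.0 [-0.02196271  0.29940895 -0.54986677] [-7.97092933e-01 -1.26613488e-01  2.14300396e+00 -1.22070150e-05
  1.12533434e+00 -2.28798989e+00]
```

View pics/z3.png

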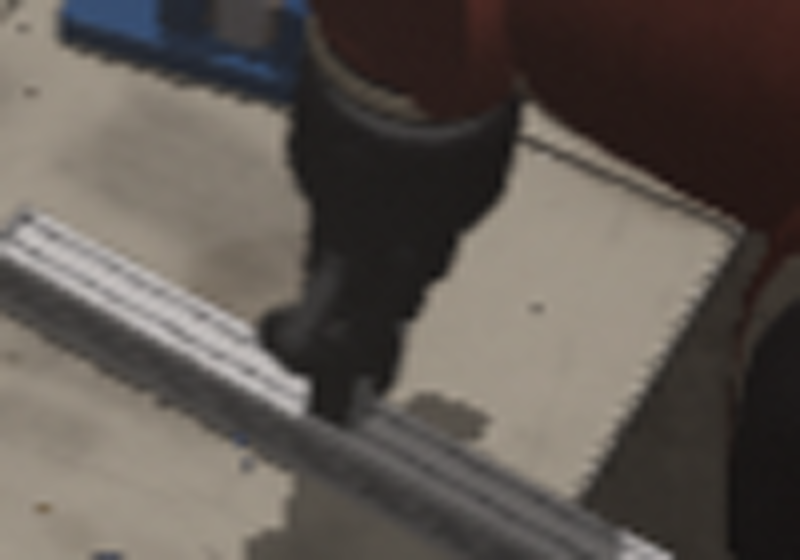

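```bash
python3 -c "
from h import *
q,e=grab('scene');P=cloud('scene',e)
for z in(.01,.02,.03,.04):print(z,np.round(ray('scene',[(351,242),(356,240)],z)*1000).tolist())
V=q.max(2).astype(int)
for r in range(226,250):print(r,V[r,340:366],(P[r,344:362:3,2]*1000).round())
"
```

```text
0.01 [[376.0, -277.0, 10.0], [367.0, -291.0, 10.0]]
0.02 [[374.0, -269.0, 20.0], [365.0, -284.0, 20.0]]
0.03 [[371.0, -261.0, 30.0], [362.0, -276.0, 30.0]]
0.04 [[369.0, -254.0, 40.0], [360.0, -268.0, 40.0]]
226 [118 118 121 123 124 125 124  99  64  58  58  50  38  33  33  32  33  32
  32  33  32  31  40 104 148 155] [ -2. 132. 137. 139. 122. 125.]
227 [126 124 125 127 128 117 109  88  60  59  54  45  36  33  33  32  32  32
  33  32  31  31  42 115 157 156] [ -2. 131. 131. 123. 114. 120.]
228 [128 129 129 108  89  80  69  64  58  58  50  39  35  33  33  33  33  32
  33  32  31  32  77 134 156 157] [ -3. 130. 126. 101. 101. 115.]
229 [125 126 101  61  48  49  55  58  58  53  44  37  34  34  34  35  35  32
  32  33  33  40 108 153 157 157] [127. 127. 127.  99. 100. 109.]
230 [164 119  74  40  41  48  54  57  57  48  41  43  46  40  34  33  33  32
  33  41  64 111 146 155 155 156] [130. 126. 116.  96. 103. 104.]
231 [176 145  71  37  42  53  59  56  48  41  43  48  44  37  32  33  33  32
  32  43  80 130 154 155 156 155] [124. 131. 120.  57.  96.  99.]
232 [131 129  78  36  43  50  53  
[... 1767 characters left out ...]
5. 28. 29. 27.]
245 [ 77  79  75  69  66  66  62  57  59  65  73  78  81  92 100  97  91  82
  83  94 100 100  98  92  82  82] [ 8. 15. 21. 26. 29. 29.]
246 [137 112  82  77  74  70  63  57  57  59  62  63  69  79  85  95 102  97
  91  82  84  95 102 100  99  86] [ 3. 11. 21. 20. 26. 24.]
247 [118 116 115  85  83  77  73  68  60  57  59  62  66  68  73  78  84  97
 102  97  85  76  89 101 101  99] [ 1.  6. 13. 19. 22. 32.]
248 [112 118 149 143 117  85  80  76  67  60  57  61  65  61  60  64  72  79
  87 100 101  96  84  74  90 101] [ 1.  0.  9. 20. 20. 26.]
249 [144 148 156 155 150 145 118  83  78  74  68  62  61  59  60  60  59  65
  74  81  88  98  97  88  80  84] [ 3. -5.  3. 10. 17. 22.]
```

The fingertips sit on top of the lamp at z ≈ 30 mm although the TCP reads 9 mm. I'll open, then go down in small steps while watching the force.

```bash
python3 -m handwheel '[{"tx":0,"ty":0,"tz":0,"roll":0},{"tx":0,"ty":0,"tz":0,"roll":0},{"tx":0,"ty":0,"tz":0,"roll":0},{"tx":0,"ty":0,"tz":0,"roll":0},{"tx":0,"ty":0,"tz":0,"roll":0}]' 55
python3 -m handwheel '[{"tx":0,"ty":0,"tz":3,"roll":0},{"tx":0,"ty":0,"tz":0,"roll":0}]'
python3 -m handwheel '[{"tx":0,"ty":0,"tz":3,"roll":0},{"tx":0,"ty":0,"tz":0,"roll":0}]'
python3 -c "
from h import *
p,e=grab('top');q,e=grab('scene');cv2.imwrite('pics/z4.png',cv2.resize(q[190:260,310:410],None,fx=8,fy=8,interpolation=cv2.INTER_CUBIC)[...,::-1]);togo([.371,-.274,.005])"
```

```text
t: 4.77
tool_pos: [0.3712, -0.2738, 0.0087]
tool_rot: [-0.125, -3.139, -0.0]
contact_force: [-0.2, -0.7, -0.4]
opening: 0.0552
grip_force: 0.0
t: 4.93
tool_pos: [0.371, -0.2735, 0.0052]
tool_rot: [-0.125, -3.138, -0.001]
contact_force: [0.2, 0.6, -1.3]
opening: 0.0549
grip_force: 0.0
t: 5.1
tool_pos: [0.3709, -0.2735, 0.0021]
tool_rot: [-0.125, -3.138, -0.001]
contact_force: [-0.5, -0.0, 0.8]
opening: 0.0547
grip_force: 0.0
t 5.2 tcp [ 371.1 -273.6    2.4] th 175.43 togo tool [ 0.1 -0.4 -2.6] roll None
```

View pics/z4.png

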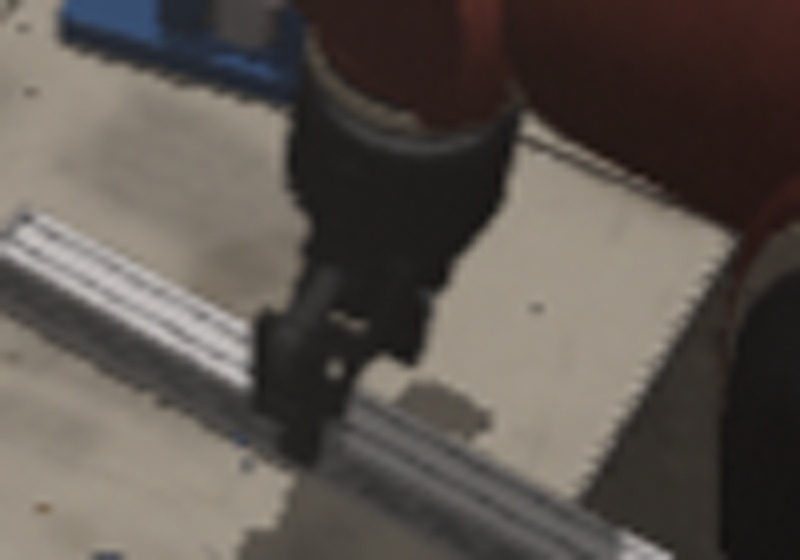

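The near fingertip, at crop (305,465), is beside the lamp but still well above the bench. I'll keep going down while watching the force.

```bash
python3 -c "
from h import *
for z in(0,.01,.02,.03):print(z,np.round(ray('scene',[(347.6,248)],z)*1000).tolist())"
python3 -m handwheel '[{"tx":0,"ty":0,"tz":3,"roll":0},{"tx":0,"ty":0,"tz":0,"roll":0}]'
python3 -m handwheel '[{"tx":0,"ty":0,"tz":3,"roll":0},{"tx":0,"ty":0,"tz":0,"roll":0}]'
```

```text
0 [[377.0, -259.0, 0.0]]
0.01 [[375.0, -251.0, 10.0]]
0.02 [[372.0, -244.0, 20.0]]
0.03 [[370.0, -237.0, 30.0]]
t: 5.37
tool_pos: [0.371, -0.2736, -0.0008]
tool_rot: [-0.125, -3.139, -0.001]
contact_force: [-0.3, -0.1, -0.6]
opening: 0.0549
grip_force: 0.0
t: 5.53
tool_pos: [0.371, -0.2736, -0.0038]
tool_rot: [-0.125, -3.138, -0.001]
contact_force: [0.4, -0.7, 0.4]
opening: 0.0553
grip_force: 0.0
```

```bash
python3 -m handwheel '[{"tx":0,"ty":0,"tz":3,"roll":0},{"tx":0,"ty":0,"tz":3,"roll":0},{"tx":0,"ty":0,"tz":0,"roll":0}]'
python3 -m handwheel '[{"tx":0,"ty":0,"tz":0,"roll":0},{"tx":0,"ty":0,"tz":0,"roll":0},{"tx":0,"ty":0,"tz":0,"roll":0},{"tx":0,"ty":0,"tz":0,"roll":0},{"tx":0,"ty":0,"tz":0,"roll":0},{"tx":0,"ty":0,"tz":0,"roll":0}]' 15 50
python3 -c "
from h import *
q,e=grab('scene');V=q.max(2).astype(int)
for r in range(238,256):print(r,V[r,338:360])
for z in(.01,.02,.03):print(z,np.round(ray('scene',[(349,244),(349,246),(349,248),(349,250)],z)[:,1]*1000).tolist())"
```

```text
t: 5.78
tool_pos: [0.3708, -0.2734, -0.0101]
tool_rot: [-0.125, -3.138, -0.001]
contact_force: [0.3, -0.0, -0.7]
opening: 0.0548
grip_force: 0.0
t: 6.28
tool_pos: [0.3715, -0.2737, -0.009]
tool_rot: [0.125, 3.139, 0.0]
contact_force: [0.3, 3.4, 3.6]
opening: 0.0244
grip_force: 51.2
238 [65 73 84 82 55 35 38 40 37 36 35 34 34 34 34 35 33 36 55 51 32 52]
239 [59 67 71 73 62 41 36 38 37 35 33 33 33 33 33 32 33 46 79 96 80 67]
240 [58 59 64 69 57 40 35 35 34 33 33 34 33 33 33 34 33 58 77 78 88 98]
241 [69 61 60 62 59 49 39 35 35 35 33 33 34 33 33 33 41 76 97 89 79 83]
242 [ 75  69  61  59  63  64  56  47  38  36  34  34  33  34  45  56  59  81
 100 100  97  91]
243 [ 77  76  76  68  62  61  58  54  55  45  34  33  34  34  46  61  62  68
  83  94 101 100]
244 [128  98  67  67  74  69  66  65  57  43  35  34  33  35  52  64  69  85
  90  81  83  94]
245 [143 105  73  80  80  75  74  69  54  38  35  35  34  36  55  62  69  93
 101  97  89  77]
246 [149 142 136 137 112  84  82  76  65  48  38  34  34  37  55  65  70  77
  84  97 101  95]
247 [151 151 118 123 147 142 117  85  79  71  62  46  
[... 214 characters left out ...]
 56  58  64  71]
250 [152 152 155 156 155 154 153 123  85  85  87  86  84  82  76  72  69  59
  54  56  57  61]
251 [153 154 156 157 156 153 130  94  86  85  86  86  86  85  84  81  74  71
  66  59  56  57]
252 [151 154 156 156 156 156 124  86  85  85  86  86  85  85  86  84  82  78
  74  68  59  56]
253 [152 154 156 155 156 155 124  85  85  85  85  83  84  84  85  84  85  84
  82  78  72  65]
254 [153 153 154 156 157 157 125  85  84  84  83  84  83  81  82  83  84  84
  84  85  82  77]
255 [157 155 131 105 106 106  95  84  83  83  82  82  80  80  80  82  82  82
  83  84  85  84]
0.01 [-267.0, -260.0, -254.0, -247.0]
0.02 [-259.0, -253.0, -246.0, -240.0]
0.03 [-252.0, -245.0, -239.0, -232.0]
```

```bash
python3 -m handwheel '[{"tx":0,"ty":0,"tz":0,"roll":0},{"tx":0,"ty":0,"tz":0,"roll":0},{"tx":0,"ty":0,"tz":2,"roll":0},{"tx":0,"ty":0,"tz":2,"roll":0},{"tx":0,"ty":0,"tz":2,"roll":0},{"tx":0,"ty":0,"tz":0,"roll":0}]' 40
python3 -m handwheel '[{"tx":0,"ty":0,"tz":0,"roll":0},{"tx":0,"ty":0,"tz":0,"roll":0},{"tx":0,"ty":0,"tz":0,"roll":0},{"tx":0,"ty":0,"tz":0,"roll":0},{"tx":0,"ty":0,"tz":0,"roll":0}]' 15 70
python3 -m handwheel '[{"tx":0,"ty":0,"tz":-5,"roll":0},{"tx":0,"ty":0,"tz":-10,"roll":0},{"tx":0,"ty":0,"tz":-20,"roll":0},{"tx":0,"ty":0,"tz":-25,"roll":0},{"tx":0,"ty":0,"tz":-25,"roll":0},{"tx":0,"ty":0,"tz":-20,"roll":0},{"tx":0,"ty":0,"tz":-15,"roll":0},{"tx":0,"ty":0,"tz":-10,"roll":0},{"tx":0,"ty":0,"tz":-5,"roll":0},{"tx":0,"ty":0,"tz":0,"roll":0},{"tx":0,"ty":0,"tz":0,"roll":0},{"tx":0,"ty":0,"tz":0,"roll":0}]'
cat > wt.py <<'E'
from h import *
F=[];M=[]
for i in range(10):
    p,d=optics.get_image('top' if i<9 else 'scene');o=ctrl.get_obs();F.append(o['contact_force']);M.append(o['wrist_torque'])
F=np.array(F);M=np.array(M);print(F.mean(0),F.std(0),M.mean(0),M.std(0))
t,R=theta(o);print('tool frame M',R.T@M.mean(0)*1000);togo([.497,-.457,.13],189.5)
P=cloud('scene',d);np.savez('pics/last.npz',p=p,d=d)
E
python3 wt.py
```

```text
t: 6.83
tool_pos: [0.3708, -0.2735, -0.016]
tool_rot: [-0.125, -3.138, -0.001]
contact_force: [0.2, -0.1, 0.1]
opening: 0.0398
grip_force: 0.0
t: 7.25
tool_pos: [0.3713, -0.2739, -0.0153]
tool_rot: [0.125, 3.139, -0.001]
contact_force: [0.2, -1.1, -0.7]
opening: 0.0247
grip_force: 71.5
t: 8.25
tool_pos: [0.3705, -0.273, 0.1181]
tool_rot: [-0.125, -3.137, -0.003]
contact_force: [0.2, 0.1, -4.9]
opening: 0.0245
grip_force: 71.0
[ 0.09559282  0.10022867 -4.47940777] [0.50213439 0.43211985 0.42024971] [ 0.00530734 -0.08128489 -0.00152393] [0.03591318 0.02094426 0.03043653]
tool frame M [-11.77297256 -80.60288188   1.51518863]
t 8.75 tcp [ 371.2 -273.8  119.6] th 175.43 togo tool [-140.  -172.6  -10.4] roll -0.246
```

Run:
```python
from h import *
print(np.round(ray('top',[(350,163),(363,160),(375,150)],0)*1000)[:,:2].tolist(), np.round(ray('scene',[(262,177),(270,180),(280,176)],0)*1000)[:,:2].tolist())
P=np.load('pics/topP.npy');v,u=np.mgrid[:420,:560]
m=(P[...,0]>.55)&(P[...,0]<.85)&(P[...,1]<-.3)&(P[...,1]>-.62)&(P[...,2]>.07)
q=P[m];print(len(q))
for a in np.arange(.55,.85,.03):
    s=q[(q[:,0]>a)&(q[:,0]<a+.03)]
    if len(s): print(round(a,2),len(s),s.min(0).round(2),s.max(0).round(2))
# lamp tilt
p,d=grab('top');T=cloud('top',d);hsv=cv2.cvtColor(p,cv2.COLOR_RGB2HSV)
m=(T[...,0]>.2)&(T[...,0]<.55)&(abs(T[...,1]+.273)<.03)&(T[...,2]>.12)&(T[...,2]<.20)&(hsv[...,2]>150)&(hsv[...,1]<40)
s=T[m];print(len(s),s.min(0),s.max(0),np.degrees(np.arctan(np.polyfit(s[:,0],s[:,2],1)[0])),np.degrees(np.arctan(np.polyfit(s[:,0],s[:,1],1)[0])))
```

```text
[[717.0, -386.0], [728.0, -431.0], [765.0, -473.0]] [[755.0, -373.0], [725.0, -376.0], [707.0, -410.0]]
9611
0.61 2 [ 0.64 -0.62  0.07] [ 0.64 -0.61  0.07]
0.64 12 [ 0.64 -0.62  0.07] [ 0.66 -0.6   0.08]
0.7 2238 [ 0.7  -0.62  0.07] [ 0.73 -0.36  0.47]
0.73 2498 [ 0.73 -0.62  0.07] [ 0.76 -0.35  0.53]
0.76 1560 [ 0.76 -0.62  0.13] [ 0.79 -0.35  0.53]
0.79 2151 [ 0.79 -0.62  0.07] [ 0.82 -0.38  0.53]
0.82 1150 [ 0.82 -0.62  0.07] [ 0.85 -0.38  0.53]
160 [ 0.22122356 -0.2992684   0.15929632] [ 0.5199609  -0.25864409  0.17090053] 0.13552231160713346 -3.425125195147661
```

```bash
python3 -m handwheel '[{"tx":0,"ty":0,"tz":0,"roll":-0.06},{"tx":0,"ty":0,"tz":0,"roll":-0.06},{"tx":0,"ty":0,"tz":0,"roll":-0.06},{"tx":0,"ty":0,"tz":0,"roll":-0.065},{"tx":0,"ty":0,"tz":0,"roll":0}]'
python3 -c "
from h import *
togo([.515,-.454,.09],189.5)"
```

```text
t: 9.22
tool_pos: [0.3713, -0.2738, 0.1198]
tool_rot: [-0.261, 3.131, -0.0]
contact_force: [0.2, 0.1, -5.3]
opening: 0.0245
grip_force: 70.9
t 9.22 tcp [ 371.3 -273.8  119.8] th -170.47 togo tool [-111.9 -201.5   29.8] roll 0.0
```

```bash
python3 -m handwheel '[{"tx":-5,"ty":-9,"tz":0,"roll":0},{"tx":-11,"ty":-19,"tz":0,"roll":0},{"tx":-14,"ty":-25,"tz":0,"roll":0},{"tx":-15,"ty":-28,"tz":0,"roll":0},{"tx":-15,"ty":-28,"tz":0,"roll":0},{"tx":-15,"ty":-28,"tz":0,"roll":0},{"tx":-14,"ty":-25,"tz":0,"roll":0},{"tx":-12,"ty":-20,"tz":0,"roll":0},{"tx":-7,"ty":-13,"tz":10,"roll":0},{"tx":-4,"ty":-7,"tz":15,"roll":0},{"tx":0,"ty":0,"tz":5,"roll":0},{"tx":0,"ty":0,"tz":0,"roll":0}]'
python3 wt.py
python3 - <<'E'
from h import *
togo([.515,-.454,.042],189.5)
p,d=grab('top','t5.png');T=cloud('top',d);hsv=cv2.cvtColor(p,cv2.COLOR_RGB2HSV);v,u=np.mgrid[:420,:560]
m=((hsv[...,2]>150)&(hsv[...,1]<40)&(T[...,2]>.11)&(T[...,2]<.16)&(T[...,0]>.3)&(T[...,0]<.7)&(abs(T[...,1]+.454)<.07))
q=T[m];print(m.sum(),q.min(0),q.max(0),np.degrees(np.arctan(np.polyfit(q[:,0],q[:,2],1)[0])))
r=ray('top',np.c_[u[m],v[m]],.136)[:,:2]*1000;print(cv2.minAreaRect(r.astype(np.float32)))
E
```

```text
t: 10.22
tool_pos: [0.5137, -0.4533, 0.0865]
tool_rot: [0.257, -3.128, -0.007]
contact_force: [-0.4, -0.4, -5.3]
opening: 0.0244
grip_force: 70.9
[-0.0361607   0.16138375 -4.63168361] [0.56052295 0.35439611 0.34692051] [ 0.02385829 -0.07914801 -0.00611029] [0.02878905 0.02720033 0.04225834]
tool frame M [-10.51923329 -81.98847391   6.18030794]
t 10.72 tcp [ 515.1 -454.7   90.4] th -170.54 togo tool [ 18.2   0.7 -39.6] roll -0.001
t 10.72 tcp [ 515.1 -454.7   90.4] th -170.54 togo tool [-0.   0.8 48.4] roll -0.001
312 [ 0.36433675 -0.48962459  0.12917658] [ 0.66078976 -0.42068826  0.14204042] 0.013301684626295116
((513.1502685546875, -455.7737731933594), (298.489990234375, 25.259109497070312), 9.38619613647461)
```

```bash
python3 -m handwheel '[{"tx":0,"ty":0,"tz":8,"roll":0},{"tx":0,"ty":0,"tz":14,"roll":0},{"tx":0,"ty":0,"tz":12,"roll":0},{"tx":0,"ty":0,"tz":6,"roll":0},{"tx":0,"ty":0,"tz":4,"roll":0},{"tx":0,"ty":0,"tz":2,"roll":0},{"tx":0,"ty":0,"tz":1,"roll":0},{"tx":0,"ty":0,"tz":0,"roll":0},{"tx":0,"ty":0,"tz":0,"roll":0}]'
python3 -m handwheel '[{"tx":0,"ty":0,"tz":1,"roll":0},{"tx":0,"ty":0,"tz":0,"roll":0}]'
python3 -m handwheel '[{"tx":0,"ty":0,"tz":1,"roll":0},{"tx":0,"ty":0,"tz":0,"roll":0}]'
```

```text
t: 11.52
tool_pos: [0.5153, -0.4551, 0.0435]
tool_rot: [-0.259, 3.13, -0.002]
contact_force: [-0.0, 0.3, -3.6]
opening: 0.0246
grip_force: 70.9
t: 11.68
tool_pos: [0.5152, -0.4549, 0.0422]
tool_rot: [-0.259, 3.13, -0.001]
contact_force: [0.3, -0.6, -5.1]
opening: 0.0244
grip_force: 70.9
t: 11.85
tool_pos: [0.5149, -0.4546, 0.0407]
tool_rot: [-0.259, 3.131, 0.0]
contact_force: [0.0, -0.1, -3.7]
opening: 0.0244
grip_force: 70.9
```

```bash
python3 -m handwheel '[{"tx":0,"ty":0,"tz":0.5,"roll":0},{"tx":0,"ty":0,"tz":0,"roll":0}]'
python3 -m handwheel '[{"tx":0,"ty":0,"tz":0.5,"roll":0},{"tx":0,"ty":0,"tz":0,"roll":0}]'
python3 -m handwheel '[{"tx":0,"ty":0,"tz":0.3,"roll":0},{"tx":0,"ty":0,"tz":0,"roll":0}]'
python3 wt.py
```

```text
t: 12.02
tool_pos: [0.5149, -0.4546, 0.0401]
tool_rot: [0.259, -3.131, -0.0]
contact_force: [0.3, 0.2, -5.0]
opening: 0.0245
grip_force: 70.9
t: 12.18
tool_pos: [0.515, -0.4547, 0.0398]
tool_rot: [-0.259, 3.131, -0.0]
contact_force: [0.7, -0.6, -4.4]
opening: 0.0246
grip_force: 71.1
t: 12.35
tool_pos: [0.515, -0.4547, 0.0398]
tool_rot: [-0.259, 3.131, -0.0]
contact_force: [0.5, 1.2, -2.5]
opening: 0.0247
grip_force: 71.2
[-1.32139197  1.21035325 -1.1177696 ] [0.52963479 0.4611864  0.70070201] [ 0.24288208  0.16346686 -0.0304711 ] [0.05044266 0.04449529 0.04812474]
tool frame M [-266.45130592  121.31170026   30.47587492]
t 12.85 tcp [ 515.  -454.7   39.8] th -170.54 togo tool [ 18.1   0.7 -90.2] roll -0.001
```

```bash
python3 -m handwheel '[{"tx":0,"ty":0,"tz":0,"roll":0},{"tx":0,"ty":0,"tz":0,"roll":0},{"tx":0,"ty":0,"tz":0,"roll":0},{"tx":0,"ty":0,"tz":0,"roll":0},{"tx":0,"ty":0,"tz":0,"roll":0},{"tx":0,"ty":0,"tz":0,"roll":0}]' 32
cat > tilt.py <<'E'
from h import *
p,d=grab('top');T=cloud('top',d);hsv=cv2.cvtColor(p,cv2.COLOR_RGB2HSV);v,u=np.mgrid[:420,:560]
m=((hsv[...,2]>150)&(hsv[...,1]<40)&(T[...,2]>.063)&(T[...,2]<.12)&(T[...,0]>.33)&(T[...,0]<.7)&(abs(T[...,1]+.454-(T[...,0]-.514)*.166)<.02))
q=T[m];print(m.sum(),q.min(0).round(3),q.max(0).round(3),'tilt',np.degrees(np.arctan(np.polyfit(q[:,0],q[:,2],1)[0])).round(2),'z',q[:,2].mean().round(4))
r=ray('top',np.c_[u[m],v[m]],.085)[:,:2]*1000;print(cv2.minAreaRect(r.astype(np.float32)))
o=ctrl.get_obs();print(o['t'],o['contact_force'].round(2))
E
python3 tilt.py
```

```text
t: 13.35
tool_pos: [0.5151, -0.4548, 0.0396]
tool_rot: [-0.259, 3.131, -0.001]
contact_force: [-0.4, -0.1, 0.0]
opening: 0.032
grip_force: 0.0
286 [ 0.364 -0.49   0.067] [ 0.658 -0.422  0.109] tilt 6.16 z 0.0902
((512.6160278320312, -456.8383483886719), (300.157470703125, 25.379772186279297), 7.690815448760986)
13.4 [-0.34 -0.16 -0.2 ]
```

```bash
for i in 1 2; do python3 -m handwheel '[{"tx":0,"ty":0,"tz":0,"roll":0},{"tx":0,"ty":0,"tz":0,"roll":0},{"tx":0,"ty":0,"tz":0,"roll":0},{"tx":0,"ty":0,"tz":0,"roll":0},{"tx":0,"ty":0,"tz":0,"roll":0}]' >/dev/null; python3 tilt.py; done
```

```text
290 [ 0.364 -0.491  0.065] [ 0.657 -0.422  0.108] tilt 6.7 z 0.0908
((512.83544921875, -457.12677001953125), (300.5146484375, 25.29850196838379), 7.6953887939453125)
13.8667 [-0.53 -0.12  0.19]
287 [ 0.364 -0.491  0.065] [ 0.657 -0.421  0.109] tilt 6.79 z 0.0906
((512.658203125, -457.1507263183594), (300.1569519042969, 25.29850196838379), 7.6953887939453125)
14.3333 [-0.01  0.3   0.2 ]
```

The lamp tipped with its gland end down and settled at 6.8°, so the balance point lies beyond the flat. I'll regrip, lift 3 mm, shift 6 mm towards +x (tool -x), and set it down again.

```bash
python3 -m handwheel '[{"tx":0,"ty":0,"tz":0,"roll":0},{"tx":0,"ty":0,"tz":0,"roll":0},{"tx":0,"ty":0,"tz":0,"roll":0},{"tx":0,"ty":0,"tz":0,"roll":0},{"tx":0,"ty":0,"tz":-2,"roll":0},{"tx":0,"ty":0,"tz":-2,"roll":0},{"tx":-2,"ty":0,"tz":0,"roll":0},{"tx":-2,"ty":0,"tz":0,"roll":0},{"tx":-2,"ty":0,"tz":0,"roll":0},{"tx":0,"ty":0,"tz":0,"roll":0},{"tx":0,"ty":0,"tz":0,"roll":0}]' 15 50
python3 wt.py
python3 -m handwheel '[{"tx":0,"ty":0,"tz":1.5,"roll":0},{"tx":0,"ty":0,"tz":1,"roll":0},{"tx":0,"ty":0,"tz":0,"roll":0},{"tx":0,"ty":0,"tz":0,"roll":0}]'
python3 tilt.py
```

```text
t: 15.25
tool_pos: [0.5209, -0.4534, 0.0431]
tool_rot: [0.26, -3.131, -0.001]
contact_force: [0.6, 0.1, -4.0]
opening: 0.0249
grip_force: 50.3
[-0.0107428  -0.10052638 -4.47894843] [0.42795419 0.53652852 0.47601993] [ 0.01792994 -0.08697495 -0.02189527] [0.02708747 0.02865607 0.02223186]
tool frame M [ -3.38708916 -88.73822574  21.89935106]
t 15.75 tcp [ 520.8 -453.7   43.5] th -170.54 togo tool [ 24.1   0.6 -86.5] roll -0.001
t: 16.08
tool_pos: [0.5208, -0.4536, 0.0407]
tool_rot: [0.259, -3.131, -0.0]
contact_force: [-0.6, 0.1, -4.0]
opening: 0.025
grip_force: 50.3
299 [ 0.37  -0.49   0.068] [ 0.663 -0.419  0.11 ] tilt 6.79 z 0.0915
((518.3812255859375, -456.314208984375), (301.72845458984375, 25.44889259338379), 7.703982830047607)
16.1333 [ 0.26  0.38 -4.52]
```

```bash
python3 -m handwheel '[{"tx":0,"ty":0,"tz":0.7,"roll":0},{"tx":0,"ty":0,"tz":0,"roll":0},{"tx":0,"ty":0,"tz":0,"roll":0}]'
python3 -m handwheel '[{"tx":0,"ty":0,"tz":0.5,"roll":0},{"tx":0,"ty":0,"tz":0,"roll":0},{"tx":0,"ty":0,"tz":0,"roll":0}]'
```

```text
t: 16.38
tool_pos: [0.521, -0.4537, 0.0404]
tool_rot: [-0.259, 3.131, -0.0]
contact_force: [0.1, 0.3, -3.2]
opening: 0.0249
grip_force: 50.5
t: 16.63
tool_pos: [0.521, -0.4538, 0.0403]
tool_rot: [-0.259, 3.131, -0.0]
contact_force: [-0.3, 1.6, -0.4]
opening: 0.0249
grip_force: 50.7
```

```bash
python3 -m handwheel '[{"tx":0,"ty":0,"tz":0,"roll":0},{"tx":0,"ty":0,"tz":0,"roll":0},{"tx":0,"ty":0,"tz":0,"roll":0},{"tx":0,"ty":0,"tz":0,"roll":0}]' 32
for i in 1 2 3; do python3 tilt.py; python3 -m handwheel '[{"tx":0,"ty":0,"tz":0,"roll":0},{"tx":0,"ty":0,"tz":0,"roll":0},{"tx":0,"ty":0,"tz":0,"roll":0},{"tx":0,"ty":0,"tz":0,"roll":0},{"tx":0,"ty":0,"tz":0,"roll":0},{"tx":0,"ty":0,"tz":0,"roll":0}]' >/dev/null;  done; python3 tilt.py
```

```text
t: 16.97
tool_pos: [0.5211, -0.4541, 0.0402]
tool_rot: [-0.259, 3.13, -0.002]
contact_force: [0.5, 0.2, 0.2]
opening: 0.0318
grip_force: 0.0
197 [ 0.38  -0.491  0.063] [ 0.664 -0.419  0.11 ] tilt -9.1 z 0.0828
((519.94775390625, -454.3056640625), (286.52880859375, 25.645719528198242), 12.055877685546875)
17.0167 [-0.55  0.44 -0.31]
204 [ 0.38  -0.489  0.063] [ 0.658 -0.421  0.108] tilt -9.13 z 0.0819
((515.32666015625, -455.2926330566406), (277.078125, 25.645719528198242), 12.055877685546875)
17.5667 [ 0.72  0.36 -0.52]
192 [ 0.38  -0.489  0.063] [ 0.657 -0.418  0.108] tilt -9.27 z 0.0831
((516.7890625, -454.98028564453125), (280.0690002441406, 25.645719528198242), 12.055877685546875)
18.1167 [ 0.1   0.2  -0.11]
197 [ 0.38  -0.489  0.063] [ 0.657 -0.422  0.109] tilt -9.24 z 0.0826
((516.2041015625, -455.105224609375), (278.8727111816406, 25.645719528198242), 12.055877685546875)
18.6667 [-0.78 -0.71  0.6 ]
```

Released from the opposite tilt, it went over to the other side (-9.2°), so the balance window is bracketed. I'll shift 2.5 mm back and release very slowly, so friction damps the swing.

```bash
python3 -m handwheel '[{"tx":0,"ty":0,"tz":0,"roll":0},{"tx":0,"ty":0,"tz":0,"roll":0},{"tx":0,"ty":0,"tz":0,"roll":0},{"tx":0,"ty":0,"tz":-2,"roll":0},{"tx":0,"ty":0,"tz":-2,"roll":0},{"tx":1.5,"ty":0,"tz":0,"roll":0},{"tx":1,"ty":0,"tz":0,"roll":0},{"tx":0,"ty":0,"tz":1,"roll":0},{"tx":0,"ty":0,"tz":1,"roll":0},{"tx":0,"ty":0,"tz":0.5,"roll":0},{"tx":0,"ty":0,"tz":0,"roll":0},{"tx":0,"ty":0,"tz":0,"roll":0}]' 15 30
python3 -m handwheel '[{"tx":0,"ty":0,"tz":0.7,"roll":0},{"tx":0,"ty":0,"tz":0,"roll":0},{"tx":0,"ty":0,"tz":0,"roll":0}]'
python3 -m handwheel '[{"tx":0,"ty":0,"tz":0.5,"roll":0},{"tx":0,"ty":0,"tz":0,"roll":0},{"tx":0,"ty":0,"tz":0,"roll":0}]'
```

```text
t: 19.67
tool_pos: [0.5183, -0.454, 0.041]
tool_rot: [0.259, -3.131, -0.0]
contact_force: [0.0, 0.1, -4.0]
opening: 0.025
grip_force: 32.2
t: 19.92
tool_pos: [0.5184, -0.4541, 0.0405]
tool_rot: [0.259, -3.131, -0.0]
contact_force: [0.4, -0.6, -5.5]
opening: 0.0255
grip_force: 32.2
t: 20.17
tool_pos: [0.5185, -0.4542, 0.0404]
tool_rot: [-0.259, 3.131, -0.0]
contact_force: [-1.2, -0.0, -2.9]
opening: 0.0255
grip_force: 32.5
```

```bash
python3 -m handwheel '[{"tx":0,"ty":0,"tz":0.3,"roll":0},{"tx":0,"ty":0,"tz":0,"roll":0}]' 25 20 | grep -E "force|open"
python3 -m handwheel '[{"tx":0,"ty":0,"tz":0,"roll":0},{"tx":0,"ty":0,"tz":0,"roll":0}]' 25.8 20| grep -E "force|open"
python3 tilt.py
python3 -m handwheel '[{"tx":0,"ty":0,"tz":0,"roll":0},{"tx":0,"ty":0,"tz":0,"roll":0}]' 26.2 20| grep -E "force|open"
python3 tilt.py
python3 -m handwheel '[{"tx":0,"ty":0,"tz":0,"roll":0},{"tx":0,"ty":0,"tz":0,"roll":0}]' 26.7 20| grep -E "force|open"
python3 tilt.py
```

```text
contact_force: [-0.8, 1.8, -0.8]
opening: 0.0254
grip_force: 32.7
contact_force: [-0.8, 1.5, -0.2]
opening: 0.026
grip_force: 7.7
199 [ 0.377 -0.489  0.063] [ 0.651 -0.424  0.109] tilt -9.13 z 0.083
((511.01092529296875, -456.3585205078125), (270.6966552734375, 25.734344482421875), 12.008528709411621)
20.55 [-0.82  0.65 -0.21]
contact_force: [0.1, 0.0, -0.7]
opening: 0.0261
grip_force: 0.4
204 [ 0.377 -0.489  0.063] [ 0.664 -0.422  0.11 ] tilt -9.16 z 0.0823
((518.7906494140625, -454.7403564453125), (287.6807861328125, 25.503570556640625), 11.712159156799316)
20.7667 [ 0.1   0.22 -0.73]
contact_force: [-0.0, -0.5, -0.2]
opening: 0.0268
grip_force: 0.0
220 [ 0.377 -0.488  0.063] [ 0.664 -0.424  0.108] tilt -8.58 z 0.0806
((517.3128662109375, -454.8174743652344), (285.9317932128906, 25.00270652770996), 11.929788589477539)
20.9833 [ 0.45 -0.03  1.  ]
```

```bash
for i in 1 2 3; do python3 -m handwheel '[{"tx":0,"ty":0,"tz":0,"roll":0},{"tx":0,"ty":0,"tz":0,"roll":0},{"tx":0,"ty":0,"tz":0,"roll":0}]' 28 20| grep -E "open"
python3 tilt.py; done
```

```text
opening: 0.0279
283 [ 0.372 -0.491  0.072] [ 0.668 -0.419  0.098] tilt -3.61 z 0.0822
((518.3861083984375, -454.7947692871094), (294.59942626953125, 25.458162307739258), 10.542342185974121)
21.2833 [-0.6  -0.88  1.1 ]
opening: 0.0282
290 [ 0.369 -0.491  0.078] [ 0.665 -0.42   0.093] tilt 0.42 z 0.0856
((517.7794799804688, -455.5111083984375), (298.4622802734375, 25.129961013793945), 9.332337379455566)
21.5833 [-0.17 -1.26 -0.18]
opening: 0.028
270 [ 0.375 -0.489  0.064] [ 0.666 -0.421  0.105] tilt -6.56 z 0.08
((518.6222534179688, -454.82952880859375), (291.06182861328125, 25.42596435546875), 11.270570755004883)
21.8833 [0.29 0.1  0.5 ]
```

```bash
for i in 1 2 3 4 5 6; do python3 -m handwheel '[{"tx":0,"ty":0,"tz":0,"roll":0},{"tx":0,"ty":0,"tz":0,"roll":0}]' >/dev/null
python3 tilt.py|grep -oE "tilt.*|^2[0-9]\.[0-9]*"; done
```

```text
tilt -4.42 z 0.0819
22.1
tilt 2.46 z 0.0871
22.3167
tilt -3.72 z 0.0822
22.5333
tilt -5.23 z 0.0809
22.75
tilt 1.0 z 0.0862
22.9667
tilt -2.02 z 0.0835
23.1833
```

```bash
for i in 1 2 3; do python3 -m handwheel '[{"tx":0,"ty":0,"tz":0,"roll":0},{"tx":0,"ty":0,"tz":0,"roll":0},{"tx":0,"ty":0,"tz":0,"roll":0},{"tx":0,"ty":0,"tz":0,"roll":0},{"tx":0,"ty":0,"tz":0,"roll":0}]' >/dev/null
python3 tilt.py|grep -oE "tilt.*|^2[0-9]\.[0-9]*"; done
```

```text
tilt 1.84 z 0.0865
23.65
tilt -1.29 z 0.0841
24.1167
tilt -2.65 z 0.0833
24.5833
```

```bash
for i in 1 2 3; do python3 -m handwheel '[{"tx":0,"ty":0,"tz":0,"roll":0},{"tx":0,"ty":0,"tz":0,"roll":0},{"tx":0,"ty":0,"tz":0,"roll":0},{"tx":0,"ty":0,"tz":0,"roll":0},{"tx":0,"ty":0,"tz":0,"roll":0},{"tx":0,"ty":0,"tz":0,"roll":0}]' >/dev/null
python3 tilt.py|grep -oE "tilt.*|^2[0-9]\.[0-9]*"; done;python3 tilt.py
```

```text
tilt -0.75 z 0.0847
25.1333
tilt 0.95 z 0.0861
25.6833
tilt -1.67 z 0.0838
26.2333
276 [ 0.372 -0.491  0.075] [ 0.666 -0.418  0.095] tilt -1.79 z 0.0838
((517.70166015625, -455.37188720703125), (295.91912841796875, 25.113967895507812), 9.966631889343262)
26.2833 [-1.05 -0.11  0.84]
```

```bash
python3 -m handwheel '[{"tx":0,"ty":0,"tz":0,"roll":0},{"tx":0,"ty":0,"tz":0,"roll":0},{"tx":0,"ty":0,"tz":0,"roll":0},{"tx":0,"ty":0,"tz":-2,"roll":0},{"tx":1.2,"ty":0,"tz":0,"roll":0},{"tx":0,"ty":0,"tz":0,"roll":0},{"tx":0,"ty":0,"tz":1,"roll":0},{"tx":0,"ty":0,"tz":0.5,"roll":0},{"tx":0,"ty":0,"tz":0,"roll":0},{"tx":0,"ty":0,"tz":0,"roll":0}]' 24 20
python3 tilt.py
python3 -m handwheel '[{"tx":0,"ty":0,"tz":0.6,"roll":0},{"tx":0,"ty":0,"tz":0,"roll":0},{"tx":0,"ty":0,"tz":0,"roll":0}]'
```

```text
t: 27.12
tool_pos: [0.5171, -0.4542, 0.0399]
tool_rot: [0.259, -3.131, -0.0]
contact_force: [-0.8, 1.1, -4.4]
opening: 0.0258
grip_force: 21.5
280 [ 0.369 -0.491  0.077] [ 0.663 -0.421  0.094] tilt -1.09 z 0.0843
((516.6217651367188, -455.3702392578125), (297.0256042480469, 25.212238311767578), 9.806050300598145)
27.1667 [-0.37  0.79 -3.98]
t: 27.42
tool_pos: [0.5172, -0.4543, 0.0399]
tool_rot: [0.259, -3.131, -0.0]
contact_force: [-0.6, 1.3, -2.0]
opening: 0.0253
grip_force: 21.7
```

```bash
python3 -m handwheel '[{"tx":0,"ty":0,"tz":0.3,"roll":0},{"tx":0,"ty":0,"tz":0,"roll":0}]' 25.8 20| grep -E "force|open"
python3 -m handwheel '[{"tx":0,"ty":0,"tz":0,"roll":0},{"tx":0,"ty":0,"tz":0,"roll":0}]' 26.3 20| grep -E "force|open"
python3 -m handwheel '[{"tx":0,"ty":0,"tz":0,"roll":0},{"tx":0,"ty":0,"tz":0,"roll":0}]' 27 20| grep -E "force|open"
python3 -m handwheel '[{"tx":0,"ty":0,"tz":0,"roll":0},{"tx":0,"ty":0,"tz":0,"roll":0},{"tx":0,"ty":0,"tz":0,"roll":0},{"tx":0,"ty":0,"tz":0,"roll":0},{"tx":0,"ty":0,"tz":0,"roll":0}]' 50 | grep -E "force|open"
python3 tilt.py; python3 tilt.py
```

```text
contact_force: [-1.5, 1.7, 0.2]
opening: 0.0262
grip_force: 8.3
contact_force: [0.3, 0.9, 0.0]
opening: 0.026
grip_force: 0.8
contact_force: [-0.5, -0.5, -0.2]
opening: 0.027
grip_force: 0.0
contact_force: [0.4, -0.0, 0.4]
opening: 0.0498
grip_force: 0.0
288 [ 0.369 -0.49   0.078] [ 0.665 -0.423  0.091] tilt 0.09 z 0.0851
((516.6119995117188, -456.0765075683594), (298.4530029296875, 25.21630096435547), 8.54210376739502)
28.3833 [ 0.24 -0.96 -0.51]
278 [ 0.369 -0.49   0.079] [ 0.666 -0.423  0.092] tilt -0.1 z 0.0852
((516.9784545898438, -455.9035949707031), (297.6796569824219, 25.047710418701172), 8.528331756591797)
28.4333 [-0.6  -0.18  0.19]
```

The lamp is level (0.1°) and free. I'll retreat straight up and measure the clip from the first pictures.

```bash
python3 -m handwheel '[{"tx":0,"ty":0,"tz":-4,"roll":0},{"tx":0,"ty":0,"tz":-10,"roll":0},{"tx":0,"ty":0,"tz":-20,"roll":0},{"tx":0,"ty":0,"tz":-30,"roll":0},{"tx":0,"ty":0,"tz":-35,"roll":0},{"tx":0,"ty":0,"tz":-35,"roll":0},{"tx":0,"ty":0,"tz":-35,"roll":0},{"tx":0,"ty":0,"tz":-35,"roll":0},{"tx":0,"ty":0,"tz":-30,"roll":0},{"tx":0,"ty":0,"tz":-20,"roll":0}]'
python3 - <<'E'
from h import *
v,u=np.mgrid[:420,:560]
for n,a,b,w in(('top',196,221,12),('scene',234,327,14)):
    z=np.load(f'pics/{n}0.npz');p=z['p'];P=np.load(f'pics/{n}P.npy');hsv=cv2.cvtColor(p,cv2.COLOR_RGB2HSV)
    m=(abs(u-a)<w)&(abs(v-b)<w)
    for lo,hi in((.012,.026),(.03,.07)):
        k=m&(P[...,2]>lo)&(P[...,2]<hi);q=P[k];print(n,lo,k.sum(),np.round(np.nanmean(q,0)*1000,1),np.round(np.median(q,0)*1000,1),cv2.minAreaRect((q[:,:2]*1000).astype(np.float32)))
    cv2.imwrite(f'pics/{n}clip.png',cv2.resize(p[b-18:b+18,a-18:a+18],(400,400),interpolation=cv2.INTER_CUBIC)[...,::-1])
a,b=cv2.imread('pics/topclip.png'),cv2.imread('pics/sceneclip.png');cv2.imwrite('pics/z5.png',np.hstack([a,b]))
E
python3 tilt.py
```

```text
t: 29.27
tool_pos: [0.5179, -0.455, 0.2997]
tool_rot: [-0.259, 3.127, -0.009]
contact_force: [0.5, -1.1, 0.0]
opening: 0.0501
grip_force: 0.0
top 0.012 69 [502.2 127.3  20.5] [500.3 124.2  20.5] ((503.0345458984375, 129.08106994628906), (26.264196395874023, 37.716552734375), 24.714624404907227)
top 0.03 21 [501.9 127.9  46.5] [501.9 127.4  46.3] ((502.2847595214844, 128.9719696044922), (11.216985702514648, 11.638435363769531), 29.637399673461914)
scene 0.012 109 [499.5 139.1  19.9] [498.3 141.8  19.9] ((502.7426452636719, 134.93191528320312), (26.027467727661133, 39.50339889526367), 22.568588256835938)
scene 0.03 42 [501.9 135.4  45. ] [501.9 136.5  46.5] ((503.71075439453125, 134.73538208007812), (14.375814437866211, 11.7884521484375), 18.0537109375)
197 [ 0.373 -0.49   0.081] [ 0.664 -0.422  0.091] tilt -0.27 z 0.0856
((517.71826171875, -455.9337158203125), (296.2202453613281, 25.2119197845459), 8.55294418334961)
29.3167 [0.68 0.45 3.74]
```

View pics/z5.png

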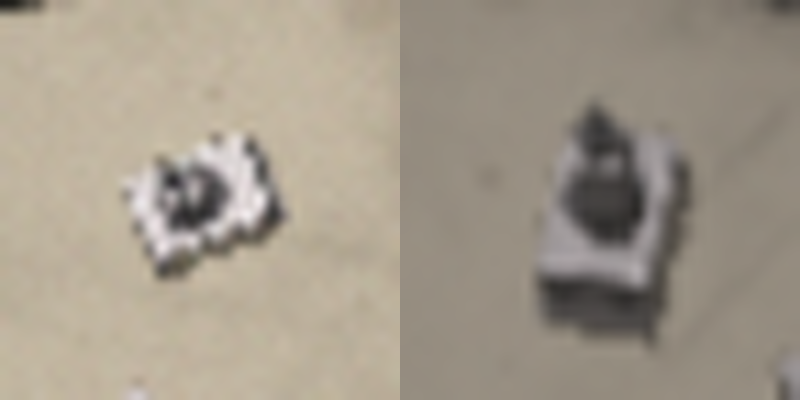

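The clip crops agree on one clip, centred at about (503,130) mm, with its x axis at 24° and a gripper top at about 46 mm. I'll travel there at 300 mm.

```bash
python3 -c "
from h import *
togo([.503,.130,.3],204)"
python3 -m handwheel '[{"tx":0,"ty":0,"tz":0,"roll":-0.1},{"tx":0,"ty":0,"tz":0,"roll":-0.1},{"tx":0,"ty":0,"tz":0,"roll":-0.05},{"tx":0,"ty":0,"tz":0,"roll":0}]'
python3 -c "
from h import *
togo([.503,.130,.3],204)"
```

```text
t 29.32 tcp [ 518.9 -456.   303.9] th -170.53 togo tool [-80.8 580.6  -1.9] roll -0.254
t: 29.65
tool_pos: [0.5171, -0.4542, 0.2939]
tool_rot: [-0.649, 3.074, -0.001]
contact_force: [1.1, -0.3, -0.7]
opening: 0.0497
grip_force: 0.0
t 29.65 tcp [ 517.1 -454.2  293.9] th -156.17 togo tool [-223.1  540.1   -6.4] roll -0.003
```

```bash
python3 -m handwheel '[{"tx":-6,"ty":15,"tz":0,"roll":0},{"tx":-12,"ty":29,"tz":0,"roll":0},{"tx":-15,"ty":36,"tz":0,"roll":0},{"tx":-15,"ty":36,"tz":0,"roll":0},{"tx":-15,"ty":36,"tz":0,"roll":0},{"tx":-15,"ty":36,"tz":0,"roll":0},{"tx":-15,"ty":36,"tz":0,"roll":0},{"tx":-15,"ty":36,"tz":0,"roll":0},{"tx":-15,"ty":36,"tz":0,"roll":0},{"tx":-15,"ty":36,"tz":0,"roll":0},{"tx":-15,"ty":36,"tz":0,"roll":0},{"tx":-15,"ty":36,"tz":0,"roll":0}]' 45 | head -2
python3 -m handwheel '[{"tx":-15,"ty":36,"tz":0,"roll":0},{"tx":-15,"ty":36,"tz":0,"roll":0},{"tx":-11,"ty":27,"tz":0,"roll":0},{"tx":-9,"ty":22,"tz":0,"roll":0},{"tx":-5,"ty":15,"tz":20,"roll":0},{"tx":0,"ty":0,"tz":36,"roll":0},{"tx":0,"ty":0,"tz":36,"roll":0},{"tx":0,"ty":0,"tz":36,"roll":0},{"tx":0,"ty":0,"tz":36,"roll":0},{"tx":0,"ty":0,"tz":30,"roll":0},{"tx":0,"ty":0,"tz":20,"roll":0},{"tx":0,"ty":0,"tz":0,"roll":0}]'
python3 -c "
from h import *
togo([.503,.130,.008],204)"
```

```text
t: 30.65
tool_pos: [0.5074, -0.015, 0.2938]
t: 31.65
tool_pos: [0.4992, 0.1293, 0.0739]
tool_rot: [0.643, -3.065, -0.002]
contact_force: [-2.5, 0.5, -1.2]
opening: 0.0452
grip_force: 0.0
t 31.65 tcp [499.2 129.3  73.9] th -156.29 togo tool [-4.4 -1.1 65.8] roll -0.005
```

```bash
python3 -m handwheel '[{"tx":-2,"ty":-1,"tz":15,"roll":0},{"tx":-1,"ty":0,"tz":20,"roll":0},{"tx":0,"ty":0,"tz":15,"roll":0},{"tx":0,"ty":0,"tz":8,"roll":0},{"tx":0,"ty":0,"tz":4,"roll":0},{"tx":0,"ty":0,"tz":3,"roll":0},{"tx":0,"ty":0,"tz":0,"roll":0}]'
python3 -m handwheel '[{"tx":0,"ty":0,"tz":0,"roll":0},{"tx":0,"ty":0,"tz":0,"roll":0},{"tx":0,"ty":0,"tz":0,"roll":0},{"tx":0,"ty":0,"tz":0,"roll":0},{"tx":0,"ty":0,"tz":0,"roll":0},{"tx":0,"ty":0,"tz":0,"roll":0}]' 5 40
```

```text
t: 32.23
tool_pos: [0.5072, 0.1302, 0.015]
tool_rot: [-0.647, 3.073, -0.0]
contact_force: [0.5, 0.1, -0.3]
opening: 0.0448
grip_force: 0.0
t: 32.73
tool_pos: [0.5072, 0.1302, 0.015]
tool_rot: [-0.647, 3.073, -0.0]
contact_force: [0.3, 0.8, 2.9]
opening: 0.0113
grip_force: 42.0
```

```bash
python3 -m handwheel '[{"tx":0,"ty":0,"tz":0,"roll":0},{"tx":0,"ty":0,"tz":0,"roll":0},{"tx":3,"ty":0,"tz":2,"roll":0},{"tx":0,"ty":0,"tz":3,"roll":0},{"tx":0,"ty":0,"tz":2,"roll":0},{"tx":0,"ty":0,"tz":0,"roll":0}]' 26
python3 -m handwheel '[{"tx":0,"ty":0,"tz":0,"roll":0},{"tx":0,"ty":0,"tz":0,"roll":0},{"tx":0,"ty":0,"tz":0,"roll":0},{"tx":0,"ty":0,"tz":0,"roll":0},{"tx":0,"ty":0,"tz":0,"roll":0}]' 5 50
python3 -m handwheel '[{"tx":0,"ty":0,"tz":-10,"roll":0},{"tx":0,"ty":0,"tz":-25,"roll":0},{"tx":0,"ty":0,"tz":-35,"roll":0},{"tx":0,"ty":0,"tz":-38,"roll":0},{"tx":0,"ty":0,"tz":-38,"roll":0},{"tx":0,"ty":0,"tz":-38,"roll":0},{"tx":0,"ty":0,"tz":-38,"roll":0},{"tx":0,"ty":0,"tz":-38,"roll":0},{"tx":0,"ty":0,"tz":-22,"roll":0},{"tx":0,"ty":0,"tz":-8,"roll":0},{"tx":0,"ty":0,"tz":0,"roll":0.13},{"tx":0,"ty":0,"tz":0,"roll":0.1}]'
python3 - <<'E'
from h import *
p,d=grab('top','t6.png');q,e=grab('scene')
a=cv2.resize(p[200:250,165:225],(480,400));b=cv2.resize(q[270:350,200:264],(320,400));cv2.imwrite('pics/z6.png',np.hstack([a,b])[...,::-1])
togo([.497,-.457,.3],188.5)
E
```

```text
t: 33.23
tool_pos: [0.5029, 0.1288, 0.0063]
tool_rot: [0.647, -3.072, -0.0]
contact_force: [-1.1, 0.2, -0.3]
opening: 0.0259
grip_force: 0.0
t: 33.65
tool_pos: [0.5038, 0.1289, 0.0073]
tool_rot: [-0.648, 3.074, -0.0]
contact_force: [-0.2, -0.2, -0.7]
opening: 0.0118
grip_force: 50.4
t: 34.65
tool_pos: [0.5037, 0.1289, 0.2977]
tool_rot: [-0.29, 3.127, 0.0]
contact_force: [0.2, 0.1, -1.0]
opening: 0.0116
grip_force: 50.5
t 34.75 tcp [503.2 128.8 296.2] th -169.09 togo tool [ 117.  -574.    -3.6] roll 0.042
```

```bash
python3 -m handwheel '[{"tx":3,"ty":-12,"tz":0,"roll":0.042},{"tx":5,"ty":-26,"tz":0,"roll":0},{"tx":7,"ty":-36,"tz":0,"roll":0},{"tx":7,"ty":-37,"tz":0,"roll":0},{"tx":7,"ty":-37,"tz":0,"roll":0},{"tx":7,"ty":-37,"tz":0,"roll":0},{"tx":7,"ty":-37,"tz":0,"roll":0},{"tx":7,"ty":-37,"tz":0,"roll":0},{"tx":7,"ty":-37,"tz":0,"roll":0},{"tx":7,"ty":-37,"tz":0,"roll":0},{"tx":7,"ty":-37,"tz":0,"roll":0},{"tx":7,"ty":-37,"tz":0,"roll":0}]' | head -2
python3 -c "
from h import *
togo([.499,-.4573,.3],188.5)"
```

```text
t: 35.75
tool_pos: [0.4859, -0.2876, 0.2964]
t 35.75 tcp [ 485.9 -287.6  296.4] th -171.52 togo tool [  12.1 -169.8   -3.7] roll -0.0
```

View pics/z6.png

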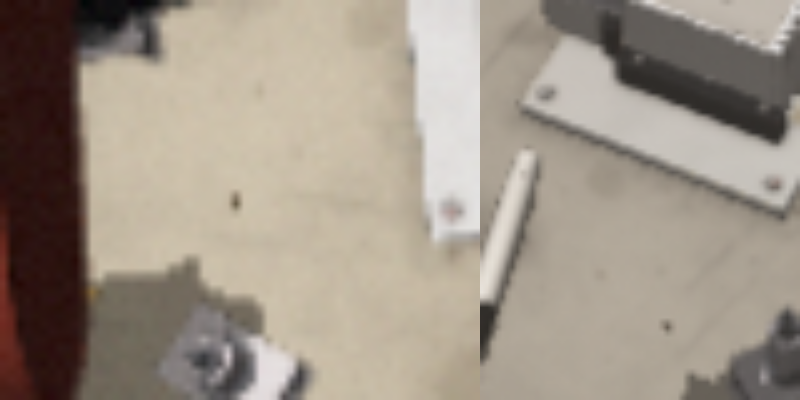

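The clip has left the bench: the spot at top crop (240,200) is empty, so it is in the gripper. I'll carry on to above the edge.

```bash
python3 -m handwheel '[{"tx":3,"ty":-34,"tz":0,"roll":0},{"tx":3,"ty":-34,"tz":0,"roll":0},{"tx":2,"ty":-34,"tz":0,"roll":0},{"tx":2,"ty":-33,"tz":15,"roll":0},{"tx":2,"ty":-22,"tz":28,"roll":0},{"tx":0,"ty":-13,"tz":35,"roll":0},{"tx":0,"ty":0,"tz":36,"roll":0},{"tx":0,"ty":0,"tz":28,"roll":0},{"tx":0,"ty":0,"tz":18,"roll":0},{"tx":0,"ty":0,"tz":6,"roll":0},{"tx":0,"ty":0,"tz":0,"roll":0},{"tx":0,"ty":0,"tz":0,"roll":0}]'
python3 - <<'E'
from h import *
q,e=grab('scene');cv2.imwrite('pics/z7.png',cv2.resize(q[140:215,290:390],None,fx=8,fy=8,interpolation=cv2.INTER_CUBIC)[...,::-1])
togo([.499,-.4573,.076],188.5)
E
python3 tilt.py
```

```text
t: 36.75
tool_pos: [0.5003, -0.4556, 0.132]
tool_rot: [-0.232, 3.133, -0.001]
contact_force: [0.8, 0.9, 0.6]
opening: 0.0113
grip_force: 50.5
t 36.8 tcp [ 501.  -456.1  133.4] th -171.51 togo tool [ 2.2 -0.7 57.4] roll -0.0
269 [ 0.369 -0.489  0.079] [ 0.666 -0.423  0.091] tilt 0.13 z 0.0854
((516.61328125, -456.1288757324219), (298.4509582519531, 25.1463680267334), 8.612464904785156)
36.85 [-0.2  -0.47  0.73]
```

View pics/z7.png

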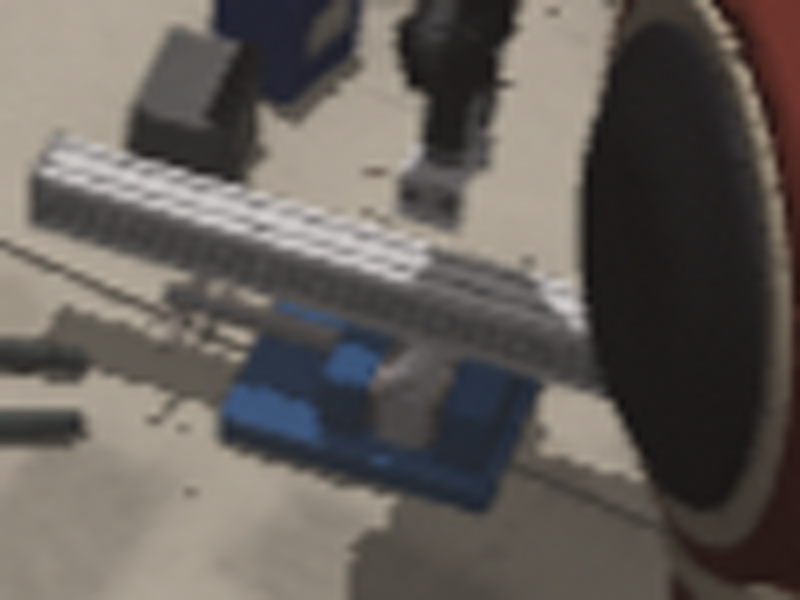

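The clip hangs square in the gripper over the lamp, its near leg bottom at crop (430,222), above the ridge bar at crop ≈(412,385). A quick ray check, then down.

Run:
```python
from h import *
f=lambda c:np.array(c)/8+[290,140]-[.5,.5]
print('leg bottom L/R',np.round(ray('scene',[f((400,212)),f((457,226))],.126)*1000,1).tolist())
print('lamp top near/far edge near clip',np.round(ray('scene',[f((300,268)),f((300,215))],.085)*1000,1).tolist())
print('bar end face L/R at top',np.round(ray('scene',[f((385,385)),f((432,385))],.045)*1000,1).tolist())
togo([.499,-.4573,.076],188.5)
```

```text
leg bottom L/R [[508.1, -433.2, 126.0], [486.3, -437.8, 126.0]]
lamp top near/far edge near clip [[543.3, -425.3, 85.0], [557.8, -452.0, 85.0]]
bar end face L/R at top [[500.5, -423.2, 45.0], [484.9, -433.1, 45.0]]
t 36.85 tcp [ 501.3 -456.3  134. ] th -171.5 togo tool [ 2.6 -0.4 58. ] roll 0.0
```

```bash
python3 -m handwheel '[{"tx":2,"ty":0,"tz":10,"roll":0},{"tx":1.5,"ty":0,"tz":12,"roll":0},{"tx":0,"ty":0,"tz":8,"roll":0},{"tx":0,"ty":0,"tz":4,"roll":0},{"tx":0,"ty":0,"tz":0,"roll":0},{"tx":0,"ty":0,"tz":0,"roll":0}]'
python3 -c "
from h import *
togo([.498,-.4574,.076],188.5)"
python3 tilt.py
```

```text
t: 37.35
tool_pos: [0.4968, -0.4553, 0.0965]
tool_rot: [0.233, -3.132, -0.002]
contact_force: [-0.4, -0.7, -0.1]
opening: 0.0117
grip_force: 50.5
t 37.35 tcp [ 496.8 -455.3   96.5] th -171.5 togo tool [-0.8 -2.3 20.5] roll -0.0
271 [ 0.369 -0.49   0.078] [ 0.666 -0.423  0.093] tilt -0.04 z 0.0851
((516.61328125, -456.1288757324219), (298.4509582519531, 25.1463680267334), 8.612464904785156)
37.4 [0.85 0.04 0.17]
```

```bash
python3 -m handwheel '[{"tx":0,"ty":0,"tz":0,"roll":0},{"tx":0,"ty":0,"tz":0,"roll":0},{"tx":0,"ty":0,"tz":0,"roll":0}]' |head -2
python3 -c "
from h import *
togo([.498,-.4574,.076],188.5)"
```

```text
t: 37.65
tool_pos: [0.4974, -0.4559, 0.0979]
t 37.65 tcp [ 497.4 -455.9   97.9] th -171.51 togo tool [-0.4 -1.5 21.9] roll -0.0
```

```bash
python3 -m handwheel '[{"tx":0,"ty":-1.3,"tz":0,"roll":0},{"tx":0,"ty":0,"tz":2,"roll":0},{"tx":0,"ty":0,"tz":2,"roll":0},{"tx":0,"ty":0,"tz":2,"roll":0},{"tx":0,"ty":0,"tz":0,"roll":0}]'
python3 -m handwheel '[{"tx":0,"ty":0,"tz":2,"roll":0},{"tx":0,"ty":0,"tz":1,"roll":0},{"tx":0,"ty":0,"tz":0,"roll":0}]'
python3 wt.py; python3 tilt.py
```

```text
t: 38.07
tool_pos: [0.4969, -0.4566, 0.0904]
tool_rot: [0.233, -3.132, -0.002]
contact_force: [-0.2, 0.3, -1.0]
opening: 0.0122
grip_force: 50.5
t: 38.32
tool_pos: [0.4971, -0.4567, 0.0879]
tool_rot: [0.233, -3.133, -0.001]
contact_force: [0.5, 0.6, -0.7]
opening: 0.0116
grip_force: 50.5
[ 0.12099996  0.35296193 -0.70003528] [0.29986391 0.45755294 0.52195824] [-0.01003241 -0.0064073  -0.01844543] [0.03486972 0.02746256 0.02494807]
tool frame M [10.86997412 -4.85340314 18.44518436]
t 38.82 tcp [ 497.3 -457.    88.4] th -171.51 togo tool [  0.3   0.  -41.6] roll -0.018
275 [ 0.369 -0.49   0.078] [ 0.665 -0.421  0.092] tilt 0.17 z 0.0852
((516.703857421875, -456.98699951171875), (298.4236145019531, 26.025182723999023), 9.114986419677734)
38.8667 [ 0.23 -0.33 -0.83]
```

The legs have passed the lamp's top edge without any force. Continuing down.

```bash
python3 -m handwheel '[{"tx":0,"ty":0,"tz":2,"roll":0},{"tx":0,"ty":0,"tz":2,"roll":0},{"tx":0,"ty":0,"tz":2,"roll":0},{"tx":0,"ty":0,"tz":2,"roll":0},{"tx":0,"ty":0,"tz":1.5,"roll":0},{"tx":0,"ty":0,"tz":0.5,"roll":0},{"tx":0,"ty":0,"tz":0,"roll":0},{"tx":0,"ty":0,"tz":0,"roll":0}]'
python3 -m handwheel '[{"tx":0,"ty":0,"tz":0.7,"roll":0},{"tx":0,"ty":0,"tz":0,"roll":0}]'
python3 -m handwheel '[{"tx":0,"ty":0,"tz":0.5,"roll":0},{"tx":0,"ty":0,"tz":0,"roll":0},{"tx":0,"ty":0,"tz":0,"roll":0}]'
python3 tilt.py
```

```text
t: 39.53
tool_pos: [0.4973, -0.4569, 0.0783]
tool_rot: [0.233, -3.133, -0.0]
contact_force: [-0.6, 0.7, -0.8]
opening: 0.0119
grip_force: 50.5
t: 39.7
tool_pos: [0.4973, -0.4569, 0.0777]
tool_rot: [-0.233, 3.133, -0.0]
contact_force: [-0.7, 0.4, -0.6]
opening: 0.0114
grip_force: 50.5
t: 39.95
tool_pos: [0.4973, -0.4569, 0.0771]
tool_rot: [0.233, -3.133, -0.0]
contact_force: [0.4, -0.6, -0.2]
opening: 0.0118
grip_force: 50.5
276 [ 0.369 -0.489  0.077] [ 0.665 -0.423  0.093] tilt 0.0 z 0.0853
((516.9913940429688, -455.9934387207031), (297.67791748046875, 25.1646728515625), 8.54210376739502)
40.0 [ 0.49 -0.07 -1.14]
```

Seat is expected at about 75.8; I'll creep down until it touches.

```bash
for i in 1; do python3 -m handwheel '[{"tx":0,"ty":0,"tz":0.5,"roll":0},{"tx":0,"ty":0,"tz":0,"roll":0},{"tx":0,"ty":0,"tz":0,"roll":0}]' | grep -E "pos|contact"
python3 -m handwheel '[{"tx":0,"ty":0,"tz":0.5,"roll":0},{"tx":0,"ty":0,"tz":0,"roll":0},{"tx":0,"ty":0,"tz":0,"roll":0}]'| grep -E "pos|contact"
python3 -m handwheel '[{"tx":0,"ty":0,"tz":0.3,"roll":0},{"tx":0,"ty":0,"tz":0,"roll":0},{"tx":0,"ty":0,"tz":0,"roll":0}]'| grep -E "pos|contact"; done; python3 tilt.py
```

```text
tool_pos: [0.4972, -0.4569, 0.0765]
contact_force: [0.5, 0.2, -0.6]
tool_pos: [0.4973, -0.4569, 0.076]
contact_force: [0.0, 0.1, -0.6]
tool_pos: [0.4973, -0.4569, 0.0758]
contact_force: [0.2, -0.1, -1.2]
277 [ 0.369 -0.489  0.079] [ 0.667 -0.423  0.092] tilt 0.01 z 0.0851
((516.608154296875, -456.051025390625), (298.4530029296875, 25.1646728515625), 8.54210376739502)
40.8 [-0.47 -0.01 -0.12]
```

```bash
python3 -m handwheel '[{"tx":0,"ty":0,"tz":0.4,"roll":0},{"tx":0,"ty":0,"tz":0,"roll":0},{"tx":0,"ty":0,"tz":0,"roll":0}]' | grep -E "pos|contact"
python3 -m handwheel '[{"tx":0,"ty":0,"tz":0.4,"roll":0},{"tx":0,"ty":0,"tz":0,"roll":0},{"tx":0,"ty":0,"tz":0,"roll":0}]'| grep -E "pos|contact"
python3 -m handwheel '[{"tx":0,"ty":0,"tz":0.3,"roll":0},{"tx":0,"ty":0,"tz":0,"roll":0},{"tx":0,"ty":0,"tz":0,"roll":0}]'| grep -E "pos|contact"; python3 tilt.py
```

```text
tool_pos: [0.4973, -0.457, 0.0755]
contact_force: [0.1, -0.7, -0.7]
tool_pos: [0.4974, -0.457, 0.0754]
contact_force: [-0.7, 0.5, 1.7]
tool_pos: [0.4975, -0.4571, 0.0754]
contact_force: [0.3, 1.0, 4.0]
278 [ 0.369 -0.49   0.078] [ 0.667 -0.423  0.092] tilt -0.15 z 0.0847
((516.9691162109375, -455.84149169921875), (297.6796569824219, 25.173315048217773), 8.528331756591797)
41.6 [-1.04  2.08  5.54]
```

Contact at 75.4 mm means it's seated. I'll ease off a little, release gently and retreat.

```bash
python3 -m handwheel '[{"tx":0,"ty":0,"tz":-0.5,"roll":0},{"tx":0,"ty":0,"tz":0,"roll":0}]' | grep -E "pos|contact"
python3 -m handwheel '[{"tx":0,"ty":0,"tz":0,"roll":0},{"tx":0,"ty":0,"tz":0,"roll":0},{"tx":0,"ty":0,"tz":0,"roll":0}]' 13 20 | grep -E "open|contact"
python3 -m handwheel '[{"tx":0,"ty":0,"tz":0,"roll":0},{"tx":0,"ty":0,"tz":0,"roll":0},{"tx":0,"ty":0,"tz":0,"roll":0},{"tx":0,"ty":0,"tz":0,"roll":0}]' 16 | grep -E "open|contact"
python3 -m handwheel '[{"tx":0,"ty":0,"tz":0,"roll":0},{"tx":0,"ty":0,"tz":0,"roll":0},{"tx":0,"ty":0,"tz":0,"roll":0},{"tx":0,"ty":0,"tz":0,"roll":0},{"tx":0,"ty":0,"tz":0,"roll":0}]' 40 | grep -E "open|contact"
python3 tilt.py
```

```text
tool_pos: [0.4974, -0.4571, 0.0754]
contact_force: [0.3, 1.3, 4.3]
contact_force: [0.3, -0.4, 0.1]
opening: 0.0132
contact_force: [-0.1, 0.2, 0.2]
opening: 0.016
contact_force: [0.2, 0.4, 0.3]
opening: 0.0397
282 [ 0.369 -0.49   0.078] [ 0.665 -0.421  0.091] tilt 0.08 z 0.0851
((516.58349609375, -456.0101623535156), (298.4464111328125, 26.02608871459961), 8.735260963439941)
42.8167 [ 0.21 -0.2  -0.66]
```

```bash
python3 -m handwheel '[{"tx":0,"ty":0,"tz":-4,"roll":0},{"tx":0,"ty":0,"tz":-10,"roll":0},{"tx":0,"ty":0,"tz":-20,"roll":0},{"tx":0,"ty":0,"tz":-30,"roll":0},{"tx":0,"ty":0,"tz":-35,"roll":0},{"tx":0,"ty":0,"tz":-35,"roll":0},{"tx":0,"ty":0,"tz":-35,"roll":0},{"tx":0,"ty":0,"tz":-20,"roll":0},{"tx":0,"ty":20,"tz":0,"roll":0},{"tx":0,"ty":30,"tz":0,"roll":0},{"tx":0,"ty":35,"tz":0,"roll":0},{"tx":0,"ty":35,"tz":0,"roll":0}]'|head -3
python3 -m handwheel '[{"tx":0,"ty":35,"tz":0,"roll":0},{"tx":0,"ty":35,"tz":0,"roll":0},{"tx":0,"ty":30,"tz":0,"roll":0},{"tx":0,"ty":0,"tz":0,"roll":0},{"tx":0,"ty":0,"tz":0,"roll":0},{"tx":0,"ty":0,"tz":0,"roll":0}]'|head -3
python3 - <<'E'
from h import *
p,d=grab('top');q,e=grab('scene')
a=cv2.resize(p[180:280,345:415],(350,500));b=cv2.resize(q[150:215,295:350],(423,500));cv2.imwrite('pics/z8.png',np.hstack([a,b])[...,::-1])
P=cloud('top',d);m=(abs(P[...,0]-.5)<.03)&(abs(P[...,1]+.457)<.03)&(P[...,2]>.1);print(m.sum(),np.round(np.nanmean(P[m],0)*1000,1),P[m][:,2].max() if m.any() else 0)
E
python3 tilt.py
```

```text
t: 43.82
tool_pos: [0.4792, -0.3374, 0.2655]
tool_rot: [-0.231, 3.132, -0.001]
t: 44.32
tool_pos: [0.465, -0.2399, 0.2652]
tool_rot: [-0.233, 3.132, -0.002]
22 [ 497.  -455.7  117.3] 0.13767034655887622
729 [ 0.369 -0.49   0.078] [ 0.665 -0.424  0.119] tilt -0.2 z 0.0857
((516.9080810546875, -457.10797119140625), (298.34197998046875, 36.097190856933594), 6.67794132232666)
44.4667 [0.35 0.73 0.17]
```

View pics/z8.png

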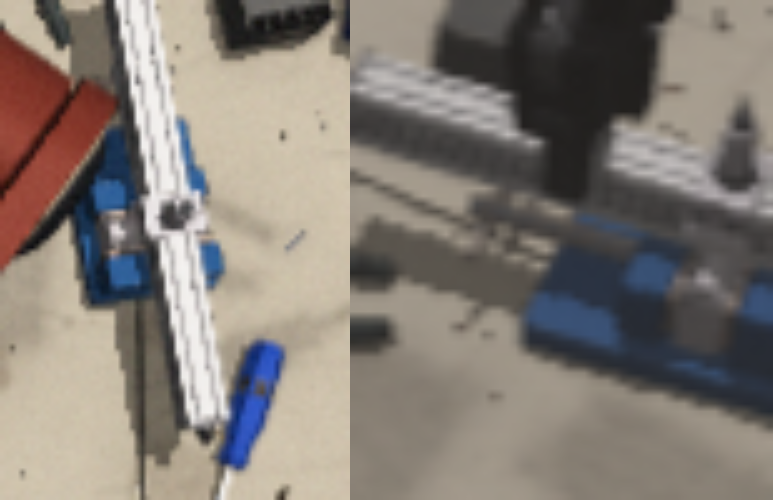

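The clip sits on the lamp right above the ridge: top crop (178,213), with the bar ends visible at (120,232) and (207,240). The lamp is level and everything is clear, so I'll hand it in.

```bash
python3 -c "
from h import *
print(ctrl.finish_job())"
```

```text
the job is handed in; nothing more can be done
None
```

I handed the job in at about 44.5 s: my last check showed the lamp balanced level on the edge (within about 0.2°), the clip seated over it right above the edge, and the arm clear.

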